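# Turn the slide carrier over into the imager nest

### The arm

A 7-joint arm with a two-finger parallel gripper is mounted at the origin on the work surface. World frame = base frame: x ahead of the robot, y to its left, z up, the work surface at z = 0. Lengths are in m, angles in rad, forces in N, time in s.
With the tool pointing down it reaches from about 0.4 to 0.85 m from the base axis. Payload 10.4 kg.
Tool frame: the origin (TCP) lies on the centre line of the jaws, within the pads' length; the fingertips stand 8 mm ahead of it and the grasp point (between the pads) lies 11 mm behind it; z points along the fingers, y is the direction in which the jaws open and shut (so a half turn about z gives the same grasp; the last joint's range is limited). The gripper opens to 85 mm and grips with 20 to 120 N. Pads are 22 mm wide; open, the fingers measure 114 mm over their backs; the gripper's body (76 mm by 85 mm) begins 54 mm behind the grasp point. The pads swing forward as they close: fully open they stand 13 mm farther back than shut.
Start: joints at [1.224, 0.332, -0.065, 1.46, 0.022, 1.35, -0.088], TCP at [0.199, -0.593, 0.208] pointing down, gripper open.
Joint ranges: [-2.6, 2.6], [-0.5, 2.12], [-1.47, 1.34], [0.16, 2.42], [-1.27, 4.41], [0.06, 2.06], [-2.6, 2.6]. Speed limits (rad/s): [2.22, 2.22, 2.79, 2.79, 3.14, 3.14, 3.14].

### API

Orientations are given as a unit quaternion [x, y, z, w].
In Python, from workcell import manip gives the robot as it stands.
- The arm moves only by the tool arm_command, never from a script. Its argument "targets" is text: rows parted by semicolons, each of 6 numbers parted by spaces: the shift along the tool's x, y, z in mm, then the turn, a rotation vector about the tool's x, y, z in rad. A call has 1 to 5 rows; each row shifts and turns the commanded pose from where the row before left it, along the tool's axes as they then stand; what a row does not reach is not made up. A row lasts 1/8 s, in which the tool goes at most 62.5 mm and 10.7 degrees, less where a joint would pass 70% of its speed; a pose out of reach is approached as far as the arm can. A call is refused whole if a number of a shift passes 62.5 or a number of a turn 0.188, either way. A call with a gripper value outside its range is refused whole. "grip" is the finger opening in mm, from 0 to 85.4, set as the call begins (left out, the last holds). The fingers move at their own pace and stop on an object; "squeeze" is the grip in N (left out, the last holds). Time passes only in rows, so rows that do not move let the fingers close. It gives the time, the measured TCP pose, the force and the opening at its end, in the units of the state.
- manip.get_obs(): the state, without advancing time (a new reading comes with each control period).
- manip.camera(name): name is "scene" or "side" or "wrist"; returns a dict with "frame" (400x640x3 uint8, red, green, blue), "vertical_fov" (degrees; the focal length in pixels is half the picture's height over the tangent of half this angle, whatever the lens; pixels are square), "cx", "cy" (the principal point, pixels), "rvec" (rotation vector, rad) and "tvec" (3), from world to camera coordinates, as OpenCV has them. Camera axes: x right, y down, z forward; pixel columns grow to the right and rows downward; lengths in m; the calibration is good to about 2 mm. A picture is of the moment at which its call begins. There is no depth.
- manip.hand_in(): hands the job in, once; it reports no verdict.
Trained networks look in a picture, given as the dict that the camera call returned (one of the last four; its "shot" number tells which), for a name from the list of things; names that differ only in an ending like _2 or _b are one class to them, and where a whole thing is asked for, a point or a joint stands for the part that bears it (a point fixed in the world has none). Each returns a list of dicts, best first, with "p" (0 to 1); they miss things now and then, are a little off and sometimes report something else, mostly with a low value. They report only what shows in the picture. A call takes as long as a camera call. They do not tell look-alikes from the thing itself.
- manip.search_frame(picture, name): "xyz" ([x, y, z] in m, in the coordinates of the camera as it stood for that picture, good to about 4 mm: the middle of the surface that is visible of it).
The state is a dict: "clock": time; "joint_pos": joint angles; "joint_velocities": joint speeds; "tau": joint torques, N m; "position": TCP position; "ee_rot": TCP orientation; "ft_force": force on the tool from outside, world axes, zero at the start; "torque": the same for the moment, N m; "grip_width": opening from 0.0 (shut) to 1.0 (fully open).
Only numpy, scipy, OpenCV 4.12 (cv2) and the standard library are available. Lean on these libraries where they do the work, as an engineer would, in place of code of your own. Each camera call takes 0.05 s, during which the arm holds its last target.

### The job

Click the slide carrier, face up, fully home past the spring catches into the pocket of the hinged flipper plate, then swing the plate right over by its handle so that the carrier hangs face-down over the imager's nest. Press the carrier out through the window in the plate until it lies flat, face-down, on the rim of the nest, and leave the plate down over it as a cover. Leave the other things on the bench alone.

Things in the scene. Friction and masses are not known exactly. Their poses are not given: they have to be found in the camera images.
- carrier: Slide carrier: grey plastic, a flange 124 (x) x 76 (y) x 5 mm with a raised block 84 x 56 x 16 mm centred on it (21 mm in all); the block's top is the face, with three glass slides. Starts face up on the bench, left or right of the fixture. Origin: centre of the flange's underside; z out of the face. A half turn about z makes no difference. Grip the block across its 56 mm. 110 to 220 g.
- fixture: The turn-over fixture, fixed to the bench: grey base plate 170 (x) x 285 (y) x 12 mm. Origin: centre of its underside, on the bench. Hinge line along its x, 58 mm above the bench over the origin; the flipper's loading side is at +y, the imager's nest at -y.
- flipper (a joint): Hinge of the flipper plate, rad: 0 (start) = flat on the loading side (+y of the fixture), pocket up; pi = flat over the nest (-y), pocket down. Both ends are fixed stops. A damper slows it (0.4 N m s/rad); from upright it sinks slowly to the side it leans to. Lifting it by the handle takes 3 to 8 N.
- flipper_hinge (a point): Middle of the hinge line, turning with the flipper plate: x along the hinge, y from the hinge to the handle in the plane of the plate, z out of the pocket (up at joint 0, down at joint pi).
- pocket (a point): Centre of the pocket's floor, 75 mm (along y) from the hinge line and 10 mm below it at joint 0: 48 mm above the bench at joint 0, 68 mm at joint pi. Axes as flipper_hinge. Across y the pocket is 78 mm, between side walls 5 mm high with a lead-in; along x it is 126 mm, between the ends of the dark insert (see insert_mid), whose setting this point does not show.
- handle (a point): Middle of the flipper's handle: a black sleeve, 14 mm thick, 84 mm long along the hinge direction, spinning freely on its rod between two arms, so it can stay gripped through the whole swing. 165 mm (along y) from the hinge line and 10 mm below it at joint 0: 48 mm above the bench then, 68 mm at joint pi. 45 mm from its centre to the plate's edge.
- nest (a point): Centre of the nest's rim, 49 mm above the bench, 75 mm from the hinge line on the fixture's -y side; axes as the fixture. The opening, 103 (x) x 61 (y) x 18 mm deep, takes the block, wherever the insert is set; the flange rests on the rim, so the carrier's origin ends 5 mm above this point. With the plate swung over, the carrier's face hangs 2 mm inside the rim, its flange 14 mm above it.
- well_plate: White lidded well plate, 100 x 66 x 14 mm, no flange: leave it alone. Origin: centre of its underside.
- tip_box: Tan box with a yellow band and clear lid, 104 x 79 x 90 mm: leave it alone. Origin: centre of its underside.
- wash_bottle: White wide jar, 68 mm across, 130 mm high: leave it alone. Origin: centre of its underside.
- beaker: Glass beaker, 68 mm across, 85 mm high: leave it alone. Origin: centre of its underside.
- vial: Small amber vial, 28 mm across, 62 mm high: leave it alone. Origin: centre of its underside.
- reagent: Amber bottle, 48 mm across, 100 mm high: leave it alone. Origin: centre of its underside.
- tube_rack: Yellow open tube rack, 112 x 60 x 62 mm: leave it alone. Origin: centre of its underside.
- window (a point): Centre of the window, on the flipper plate's back (faces up when swung over; 76 mm above the bench then). The plate is 8 mm thick, 156 x 90 mm; the window, 64 (along the hinge) x 44 mm, shows the carrier's underside, to be pressed through it. Clicking the flange in or out past the balls takes 6 to 15 N in all; seated, it lies on the floor; it is free once 14 mm off the floor.
- insert_mid (a point): Middle of the insert's setting range (same point as pocket). The dark steel insert carries the pocket's two end walls and, 134 mm apart inside, two catch housings 24 mm high, 26 mm wide; balls stand 3 mm over the pocket's ends, 4 to 14 mm above its floor. It is clamped up to 8 mm off along x, either way; find where by touch or sight. Its true middle is the carrier's seat, to 1 mm.
Not all that is in view belongs to the job. There is more than one size of the carrier; the job needs the middle-sized.

How it is judged:
By the outcome, as a careful person would: the job done as asked, in the order asked, and still so for the second after the job is handed in, with the robot touching nothing.
It also fails if it takes over 72 s, if anything falls off the work surface, if the arm or the gripper's body presses on something with over 40 N, if the wrist force passes 120 N, or if a joint passes its speed limit or range.

## Working session

There is one attempt and no reset: what is moved stays moved. The work goes in short steps, Python scripts to look and compute and a tool call to move; the robot and the scene stay as the last step left them, time stands still between calls to the robot, and variables do not carry over. Pictures are saved under pics/ and viewed, and the job is handed in when it is done.

Besides the shell and the picture viewer there is one more tool, called after ">>>" as name(argument=value, ...) on one line, values as JSON. arm_command: Moves the arm, as the interface text tells. Its arguments: {"type":"object","properties":{"targets":{"type":"string"},"grip":{"type":"number"},"squeeze":{"type":"number"}},"required":["targets"]}

```bash
ls; mkdir -p pics
cat > h.py <<'E'
import numpy as np, cv2
from scipy.spatial.transform import Rotation as R
from workcell import manip
def shot(n,fn=None):
    p=manip.camera(n)
    if fn: cv2.imwrite('pics/'+fn,cv2.cvtColor(p['frame'],cv2.COLOR_RGB2BGR))
    return p
def K(p):
    f=200/np.tan(np.radians(p['vertical_fov'])/2)
    return np.array([[f,0,p['cx']],[0,f,p['cy']],[0,0,1]])
def RT(p): return R.from_rotvec(np.ravel(p['rvec'])).as_matrix(), np.ravel(p['tvec'])
def c2w(p,x):
    r,t=RT(p); return r.T@(np.array(x)-t)
def proj(p,X):
    r,t=RT(p); c=np.atleast_2d(X)@r.T+t; u=c@K(p).T; return u[:,:2]/u[:,2:]
def pix(p,u,v,z):
    r,t=RT(p); d=r.T@np.linalg.inv(K(p))@np.array([u,v,1.]); o=-r.T@t
    return o+d*(z-o[2])/d[2]
def find(p,n,k=3):
    for d in manip.search_frame(p,n)[:k]: print(n,round(d['p'],2),np.round(c2w(p,d['xyz']),4),np.round(proj(p,c2w(p,d['xyz'])),0))
E
python3 - <<'E'
from h import *
o=manip.get_obs(); print({k:np.round(v,3) for k,v in o.items()})
for c in ['scene','side','wrist']:
    p=shot(c,c+'0.png'); r,t=RT(p); print(c,p['vertical_fov'],p['cx'],p['cy'],-r.T@t, r[2], p['frame'].shape)
    for n in ['carrier','fixture','flipper','handle','nest','pocket','window','well_plate']: find(p,n)
E
```

```text
pics
{'clock': np.float64(0.0), 'joint_pos': array([ 1.224,  0.333, -0.065,  1.461,  0.022,  1.35 , -0.089]), 'joint_velocities': array([0.   , 0.   , 0.   , 0.   , 0.001, 0.002, 0.   ]), 'tau': array([ 0.0000e+00, -6.2544e+01,  4.9000e-02, -3.9161e+01,  1.6000e-02,
        1.0000e-02,  0.0000e+00]), 'position': array([ 0.199, -0.592,  0.207]), 'ee_rot': array([ 0.987,  0.161, -0.   , -0.001]), 'ft_force': array([ 0.351, -0.175,  0.179]), 'torque': array([ 0.017, -0.025,  0.015]), 'grip_width': np.float64(0.999)}
scene 42.40345744478152 325.1235595013303 193.536527200041 [1.61556579 0.66779871 0.87761463] [-0.72083309 -0.42629213 -0.54651136] (400, 640, 3)
carrier 0.97 [0.5039 0.3266 0.0201] [[423. 233.]]
carrier 0.87 [0.3081 0.257  0.0218] [[427. 192.]]
carrier 0.75 [0.593  0.4428 0.0112] [[452. 269.]]
fixture 0.79 [0.5646 0.0421 0.0388] [[324. 205.]]
flipper 0.57 [0.5439 0.0812 0.051 ] [[339. 203.]]
handle 0.95 [0.5419 0.083  0.0544] [[340. 202.]]
nest 0.92 [0.5637 0.0449 0.0415] [[325. 205.]]
pocket 0.92 [0.5414 0.083  0.0482] [[340. 203.]]
window 0.74 [0.5424 0.0868 0.0489] [[341
[... 266 characters left out ...]
rrier 0.84 [0.5753 0.4375 0.0161] [[266. 310.]]
fixture 0.83 [0.548  0.0453 0.0455] [[311. 205.]]
flipper 0.64 [0.5401 0.0853 0.0522] [[310. 213.]]
handle 0.94 [0.5392 0.0857 0.0474] [[310. 214.]]
handle 0.4 [0.4806 0.3295 0.017 ] [[309. 285.]]
handle 0.39 [0.5442 0.0472 0.0458] [[312. 206.]]
nest 0.62 [0.5468 0.0466 0.0463] [[311. 205.]]
pocket 0.94 [0.5425 0.0837 0.0461] [[309. 214.]]
window 0.66 [0.5394 0.0871 0.0438] [[310. 215.]]
well_plate 0.56 [0.5419 0.088  0.0433] [[309. 215.]]
well_plate 0.53 [ 0.5277 -0.3324  0.0126] [[340. 145.]]
wrist 59.742974556439115 314.34309560947156 197.82840608523347 [ 0.2785161  -0.56586872  0.37247427] [-0.30319116 -0.10206331 -0.94744826] (400, 640, 3)
```

View pics/scene0.png

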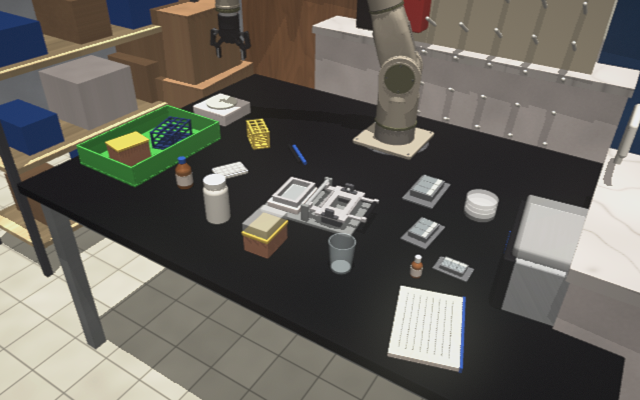

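View pics/side0.png

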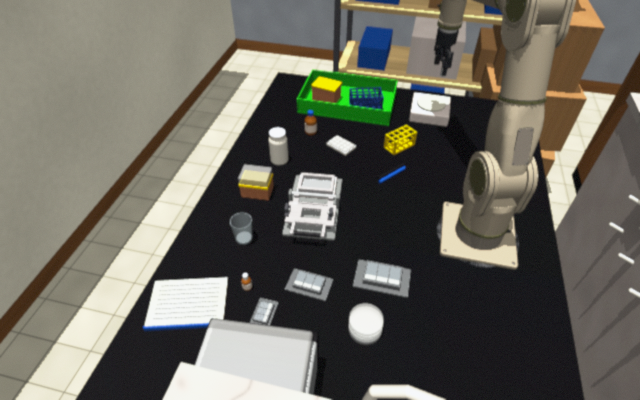

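View pics/wrist0.png

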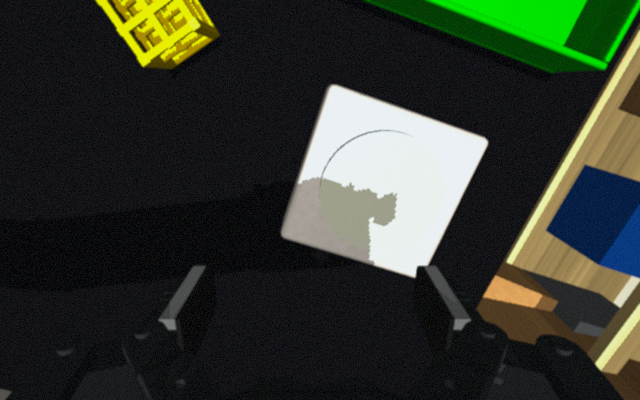

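Run:
```python
from h import *
a=cv2.imread('pics/scene0.png'); b=cv2.imread('pics/side0.png')
cv2.imwrite('pics/c1.png',cv2.resize(a[165:285,260:485],None,fx=3.5,fy=3.5,interpolation=cv2.INTER_CUBIC))
cv2.imwrite('pics/c2.png',cv2.resize(b[165:335,230:420],None,fx=3.5,fy=3.5,interpolation=cv2.INTER_CUBIC))
```

```text
(no output)
```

View pics/c1.png

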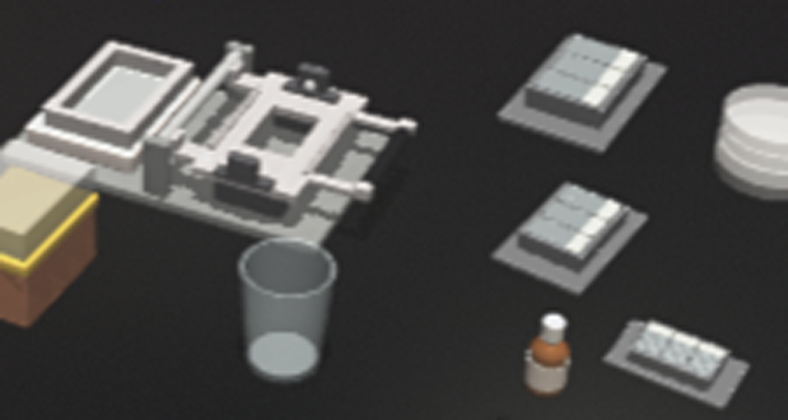

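View pics/c2.png

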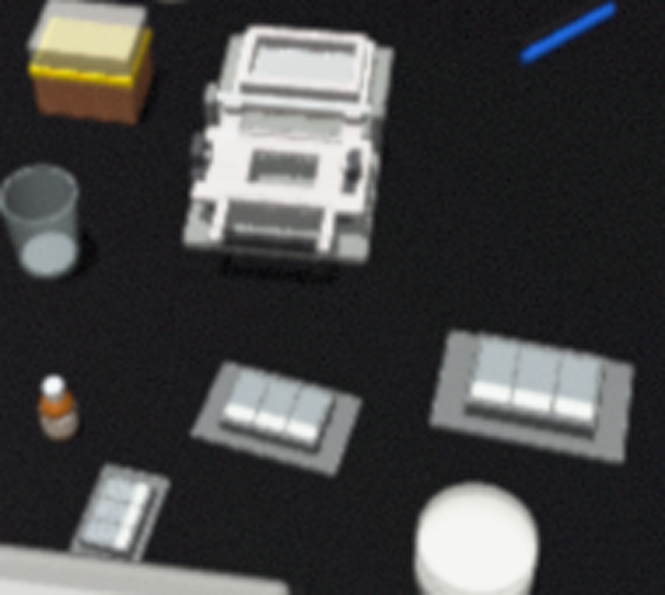

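Run:
```python
from h import *
def poly(p,pts,off,z):
    P=np.array([pix(p,x/3.5+off[0],y/3.5+off[1],z) for x,y in pts]); 
    L=np.linalg.norm(P-np.roll(P,-1,0),axis=1); d=P[1]-P[0]
    print(np.round(P[:,:2],4).tolist(),'mean',np.round(P.mean(0),4),'L',np.round(L,4),'ang',np.degrees(np.arctan2(P[:,1]-np.roll(P,-1,0)[:,1],P[:,0]-np.roll(P,-1,0)[:,0])).round(1))
p=shot('side')
poly(p,[(225,362),(361,402),(335,472),(192,437)],(230,165),.005)
poly(p,[(449,332),(633,366),(622,461),(431,428)],(230,165),.005)
poly(p,[(106,465),(169,480),(135,560),(72,549)],(230,165),.003)
print('fix'); poly(p,[(238,34),(393,47),(370,260),(184,244)],(230,165),.012)
s=shot('scene')
poly(s,[(566,183),(648,216),(580,293),(493,256)],(260,165),.005)
poly(s,[(571,40),(666,67),(602,151),(498,116)],(260,165),.005)
print(pix(s,260+322/3.5,165+243/3.5,.012))
```

```text
[[0.5397, 0.2763], [0.4168, 0.2885], [0.4227, 0.3598], [0.5452, 0.3555]] mean [0.4811 0.32   0.005 ] L [0.1234 0.0715 0.1226 0.0794] ang [ -5.7 -94.7 178.   86. ]
[[0.3577, 0.1987], [0.1972, 0.1967], [0.1969, 0.2939], [0.3547, 0.2999]] mean [0.2766 0.2473 0.005 ] L [0.1605 0.0973 0.1579 0.1013] ang [   0.7  -89.8 -177.8   91.7]
[[0.6061, 0.3966], [0.5519, 0.3978], [0.5561, 0.472], [0.6069, 0.4747]] mean [0.5802 0.4353 0.003 ] L [0.0542 0.0744 0.0509 0.0781] ang [  -1.2  -93.2 -177.    89.4]
fix
[[0.6409, -0.1253], [0.479, -0.1445], [0.4414, 0.1411], [0.611, 0.1632]] mean [0.5431 0.0086 0.012 ] L [0.1631 0.2881 0.1711 0.2901] ang [   6.8  -82.5 -172.6   95.9]
[[0.4159, 0.2879], [0.4219, 0.3619], [0.5453, 0.3532], [0.5401, 0.278]] mean [0.4808 0.3202 0.005 ] L [0.0743 0.1237 0.0754 0.1245] ang [-94.6 176.   86.   -4.6]
[[0.1973, 0.2019], [0.1931, 0.2939], [0.3548, 0.2955], [0.3547, 0.1983]] mean [0.275  0.2474 0.005 ] L [0.0921 0.1617 0.0972 0.1575] ang [ -87.4 -179.4   90.    -1.3]
[0.60781941 0.16142209 0.012     ]
```

```bash
cat >> h.py <<'E'
def down(yawdeg):
    a=np.radians(yawdeg); x=np.array([np.cos(a),np.sin(a),0]); z=np.array([0,0,-1.]); y=np.cross(z,x)
    return R.from_matrix(np.c_[x,y,z])
def cur():
    o=manip.get_obs(); return np.array(o['position']),R.from_quat(o['ee_rot']),o
def plan(wps,start=None):
    """wps: list of (pos, R, n)"""
    if start is None: p,r,_=cur()
    else: p,r=start
    rows=[]
    for tp,tr,n in wps:
        tp=np.array(tp,float)
        for i in range(n):
            k=1/(n-i); dv=r.inv().apply((tp-p)*k); rv=(r.inv()*tr).as_rotvec()
            # force CCW handled by intermediate wps
            rv=rv*k
            dv=np.round(dv*1000,1); rv=np.round(rv,3)
            p=p+r.apply(dv/1000); r=r*R.from_rotvec(rv)
            rows.append(' '.join('%g'%(v+0) for v in list(dv)+list(rv)))
    for i in range(0,len(rows),5): print('; '.join(rows[i:i+5]))
    return p,r
E
python3 - <<'E'
from h import *
plan([((.42,-.42,.27),down(70),5),((.55,-.1,.30),down(130),6),((.57,.06,.30),down(187.4),6)])
E
```

```text
52.9 -18.6 -12.4 0 0 -0.18; 55.4 -8.9 -12.4 0 0 -0.179; 56.1 1.1 -12.4 0 0 -0.18; 55 11.2 -12.4 0 0 -0.179; 52.1 20.7 -12.4 0 0 -0.18
57.5 2.1 -5 0 0 -0.175; 56.3 12.1 -5 0 0 -0.174; 53.3 21.7 -5 0 0 -0.175; 48.7 30.6 -5 0 0 -0.174; 42.7 38.6 -5 0 0 -0.175
35.4 45.5 -5 0 0 -0.174; 18.3 19.7 0 0 0 -0.167; 14.8 22.4 0 0 0 -0.167; 10.8 24.6 0 0 0 -0.167; 6.6 26.1 0 0 0 -0.167
2.1 26.8 0 0 0 -0.167; -2.3 26.7 0 0 0 -0.167
```

>>> arm_command(targets="52.9 -18.6 -12.4 0 0 -0.18; 55.4 -8.9 -12.4 0 0 -0.179; 56.1 1.1 -12.4 0 0 -0.18; 55 11.2 -12.4 0 0 -0.179; 52.1 20.7 -12.4 0 0 -0.18", grip=85)

```text
clock: 2.08
position: [0.4212, -0.4187, 0.2707]
ee_rot: [0.817, 0.576, -0.0, 0.0]
ft_force: [-0.1, -0.7, 0.5]
grip_width: 0.997
```

>>> arm_command(targets="57.5 2.1 -5 0 0 -0.175; 56.3 12.1 -5 0 0 -0.174; 53.3 21.7 -5 0 0 -0.175; 48.7 30.6 -5 0 0 -0.174; 42.7 38.6 -5 0 0 -0.175")

```text
clock: 2.7
position: [0.5287, -0.1517, 0.2955]
ee_rot: [0.497, 0.867, -0.0, 0.0]
ft_force: [1.3, -0.1, -0.0]
grip_width: 0.991
```

Run:
```python
from h import *
p,r,o=cur(); print(o['clock'],p,r.as_matrix().round(3).tolist(),o['joint_pos'])
plan([((.57,.06,.30),down(187.4),8)])
```

```text
2.7 [ 0.52872901 -0.15172882  0.29546649] [[-0.505, 0.863, 0.001], [0.863, 0.505, -0.001], [-0.001, 0.0, -1.0]] [ 0.72161327  0.18108154 -0.60246713  1.49330941  0.10303745  1.49830005
  0.64877702]
20.2 17.8 -0.6 0 0 -0.146; 17.4 20.6 -0.6 0 0 -0.146; 14.3 22.9 -0.6 0 0 -0.146; 10.8 24.7 -0.6 0 0 -0.147; 7 26 -0.6 0 0 -0.146
3.2 26.8 -0.5 0 0 -0.147; -0.8 27 -0.6 0 0 -0.146; -4.7 26.5 -0.5 -0.001 0.001 -0.147
```

>>> arm_command(targets="20.2 17.8 -0.6 0 0 -0.146; 17.4 20.6 -0.6 0 0 -0.146; 14.3 22.9 -0.6 0 0 -0.146; 10.8 24.7 -0.6 0 0 -0.147; 7 26 -0.6 0 0 -0.146")

```text
clock: 3.32
position: [0.5549, -0.0204, 0.2982]
ee_rot: [0.155, 0.988, -0.0, 0.0]
ft_force: [0.9, -0.1, 0.4]
grip_width: 0.996
```

>>> arm_command(targets="3.2 26.8 -0.5 0 0 -0.147; -0.8 27 -0.6 0 0 -0.146; -4.7 26.5 -0.5 0 0 -0.147; 0 0 0 0 0 0")

```text
clock: 3.82
position: [0.5706, 0.0605, 0.2997]
ee_rot: [-0.064, 0.998, 0.0, 0.0]
ft_force: [-0.1, 0.2, 0.3]
grip_width: 0.995
```

Run:
```python
from h import *
p,r,o=cur(); print(o['clock'],p,o['joint_pos'])
w=shot('wrist','w1.png'); np.savez('w1.npz',**w)
for n in ['handle','pocket','nest','carrier']: find(w,n)
```

```text
3.825 [0.57057408 0.06045695 0.29969812] [ 0.50254476  0.28758169 -0.8539425   1.4148706   0.21471656  1.53516352
  1.36108574]
handle 0.83 [0.5343 0.0787 0.0457] [[333. 122.]]
pocket 0.62 [0.5382 0.0774 0.045 ] [[332. 125.]]
carrier 0.75 [0.4827 0.3079 0.016 ] [[521. 101.]]
carrier 0.59 [0.5838 0.4371 0.0163] [[590. 191.]]
carrier 0.26 [ 0.7242 -0.1967  0.1011] [[ 80. 261.]]
```

View pics/w1.png

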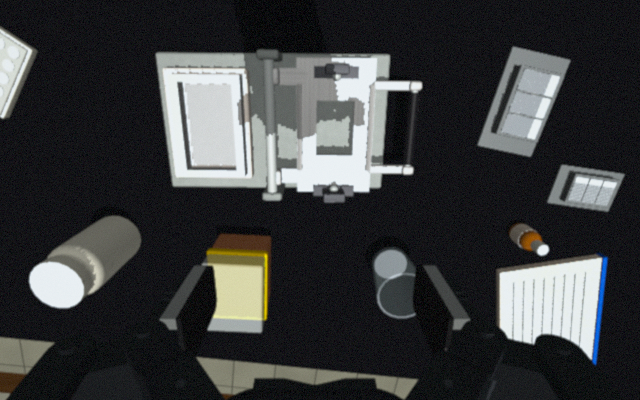

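Run:
```python
from h import *
a=cv2.imread('pics/w1.png')
b=cv2.resize(a[40:205,145:430],None,fx=2.8,fy=2.8,interpolation=cv2.INTER_CUBIC)
b=(255*(b/255.)**1.0).astype('uint8')
cv2.imwrite('pics/w1c.png',b)
c=cv2.resize(a[45:205,260:430],None,fx=4.6,fy=3.7,interpolation=cv2.INTER_CUBIC); c=cv2.resize(a[45:195,255:425],None,fx=4,fy=4,interpolation=cv2.INTER_CUBIC)
cv2.imwrite('pics/w1d.png',c)
```

```text
(no output)
```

View pics/w1d.png

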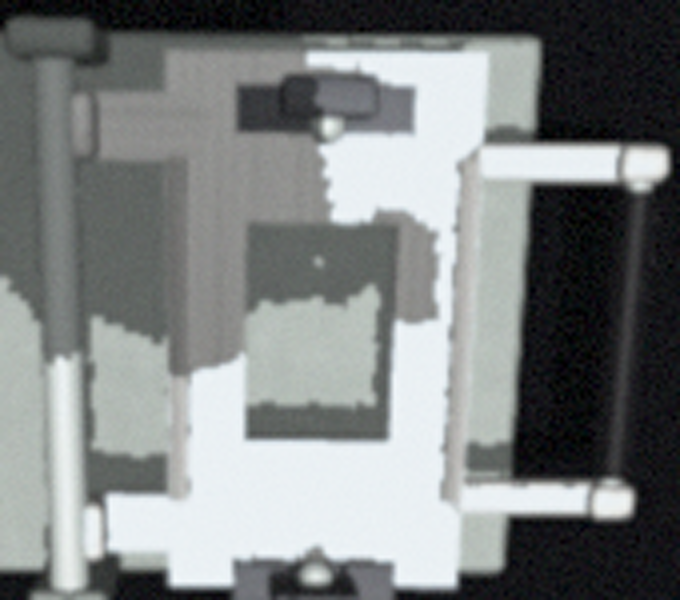

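```bash
cat > fit.py <<'E'
from h import *
from scipy.optimize import least_squares
w=dict(np.load('w1.npz')); 
U=lambda x,y:(255+x/4,45+y/4)
# model points in flipper frame: x along hinge, y from hinge, z world
obs=[((488,52),(-78,120,48)),((458,587),(78,120,48)),((168,587),(78,30,48)),((165,50),(-78,30,48)),
((246,226),(-32,53,48)),((245,438),(32,53,48)),((388,438),(32,97,48)),((395,226),(-32,97,48)),
((628,333),(0,165,48)), ((540,36),(-85,142.5,12)),((505,572),(85,142.5,12))]
uv=np.array([U(*o[0]) for o in obs]); M=np.array([o[1] for o in obs])/1000.
def T(q,M):
    c,s=np.cos(q[2]),np.sin(q[2]); return np.c_[q[0]+c*M[:,0]-s*M[:,1],q[1]+s*M[:,0]+c*M[:,1],M[:,2]]
# which end is -x? image top: world x smaller
f=lambda q:(proj(w,T(q,M))-uv).ravel()
s=least_squares(f,[.54,.009,.13],loss='soft_l1')
print(s.x,np.degrees(s.x[2])); print(f(s.x).reshape(-1,2).round(1).tolist())
q=s.x
def inv(q,P):
    c,s_=np.cos(q[2]),np.sin(q[2]); d=P[:2]-q[:2]; return np.array([c*d[0]+s_*d[1],-s_*d[0]+c*d[1]])*1000
if __name__=='__main__':
  for nm,pt,z in [('balltop',(328,127),.057),('ballbot',(316,572),.057),('insTL',(237,131),.053),('insTR',(413,131),.053),('insTL0',(237,86),.053),('insBL',(238,563),.053),('insBR',(390,563),.053),
   ('houseT near in L',(285,115),.072),('houseT R',(376,118),.072),('houseT outer',(330,75),.072)]:
    print(nm,inv(q,pix(w,*U(*pt),z)).round(1))
E
python3 fit.py
```

```text
[0.55069293 0.00684894 0.12496942] 7.160220144889237
[[-0.2, -0.2], [-0.2, -0.1], [0.5, -0.2], [-0.5, 0.1], [-0.2, -0.9], [-0.2, 0.9], [0.3, 1.0], [0.7, -0.8], [-1.2, 0.7], [0.7, -0.6], [0.3, 0.6]]
balltop [-58.   75.7]
ballbot [70.5 75.1]
insTL [-56.9  50.6]
insTR [-57.   99.7]
insTL0 [-68.6  50.6]
insBL [68.9 51.3]
insBR [68.8 98.1]
houseT near in L [-60.8  63.3]
houseT R [-60.1  87.5]
houseT outer [-70.7  75. ]
```

Run:
```python
from h import *
a=cv2.imread('pics/w1.png')
cv2.imwrite('pics/w1e.png',cv2.resize(a[35:170,465:640],None,fx=4.4,fy=4.4,interpolation=cv2.INTER_CUBIC))
w=dict(np.load('w1.npz')); print(w['vertical_fov'],w['cx'],w['cy']); r,t=RT(w); C=-r.T@t; tr=down(187.4)
print(C, r, tr.inv().apply(C-np.array([.5706,.0605,.2997])))
```

```text
59.742974556439115 314.34309560947156 197.82840608523347
[0.49033746 0.05016812 0.46408507] [[-1.27392407e-01  9.91852238e-01  5.58387105e-04]
 [ 9.39541306e-01  1.20493195e-01  3.20536308e-01]
 [ 3.17857373e-01  4.13585196e-02 -9.47236065e-01]] [ 8.09247471e-02  9.16352592e-05 -1.64385070e-01]
```

View pics/w1e.png

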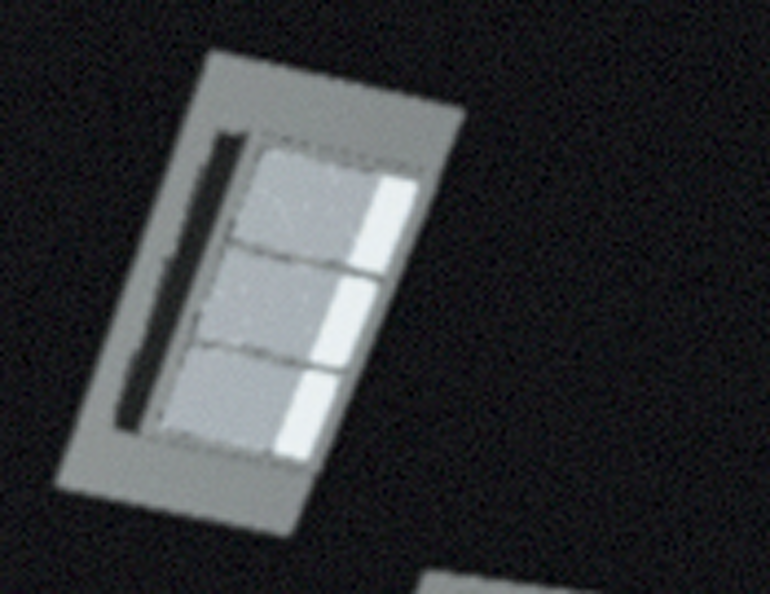

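Run:
```python
from h import *
w=dict(np.load('w1.npz'))
P=np.array([pix(w,465+x/4.4,35+y/4.4,.005) for x,y in [(210,50),(466,107),(293,537),(55,488)]])
print(P.round(4).tolist(),P.mean(0), [np.linalg.norm(P[i]-P[i-1]).round(4) for i in range(4)],np.degrees(np.arctan2(*(P[2]-P[1])[1::-1])),np.degrees(np.arctan2(*(P[3]-P[0])[1::-1])))
```

```text
[[0.4213, 0.2843, 0.005], [0.4264, 0.3597, 0.005], [0.5502, 0.3515, 0.005], [0.5448, 0.2754, 0.005]] [0.48566375 0.3177115  0.005     ] [np.float64(0.1239), np.float64(0.0755), np.float64(0.1241), np.float64(0.0762)] -3.78667876795637 -4.100581795901967
```

Run:
```python
from h import *
plan([((.484,.319,.11),down(176),6)])
```

```text
9.1 45.1 31.6 0 0 0.032; 10.5 44.8 31.6 0 0 0.032; 11.9 44.5 31.6 0 0 0.032; 13.4 44.1 31.5 0 0 0.032; 14.8 43.6 31.6 0 0 0.032
16.1 43.2 31.5 -0.001 0 0.031
```

>>> arm_command(targets="9.1 45.1 31.6 0 0 0.032; 10.5 44.8 31.6 0 0 0.032; 11.9 44.5 31.6 0 0 0.032; 13.4 44.1 31.5 0 0 0.032; 14.8 43.6 31.6 0 0 0.032")

```text
clock: 4.7
position: [0.4978, 0.2766, 0.1409]
ee_rot: [0.02, 1.0, -0.0, 0.0]
ft_force: [0.8, -0.4, 0.2]
grip_width: 0.994
```

>>> arm_command(targets="16.1 43.2 31.5 0 0 0.031; 0 0 0 0 0 0; 0 0 0 0 0 0")

```text
clock: 5.08
position: [0.4839, 0.3192, 0.1103]
ee_rot: [0.034, 0.999, -0.0, 0.0]
ft_force: [0.5, -0.8, 0.2]
grip_width: 0.998
```

Run:
```python
from h import *
p,r,o=cur(); print(o['clock'],p,o['ft_force'],o['ee_rot'])
w=shot('wrist','w2.png'); np.savez('w2.npz',**w)
```

```text
5.075 [0.48389291 0.319244   0.11032078] [ 0.51112334 -0.84481342  0.15692565] [ 3.40784401e-02  9.99419096e-01 -3.07895523e-04  1.87209531e-04]
```

View pics/w2.png

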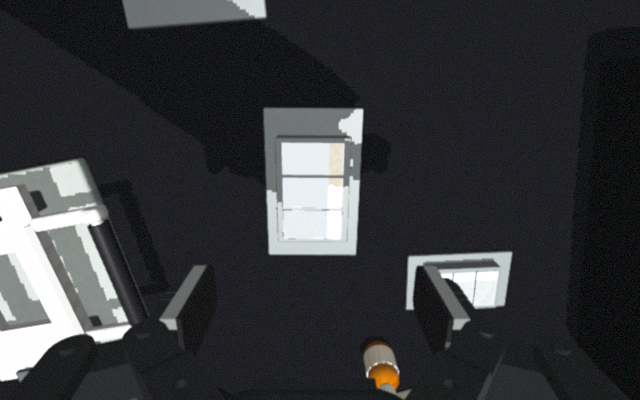

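Run:
```python
from h import *
a=cv2.imread('pics/w2.png')
cv2.imwrite('pics/w2e.png',cv2.resize(a[95:265,250:380],None,fx=3.5,fy=3.5,interpolation=cv2.INTER_CUBIC))
w=dict(np.load('w2.npz'))
P=np.array([pix(w,x,y,.005) for x,y in [(264,108),(363,108),(356,255),(268,255)]])
print(P.round(4).tolist(),P.mean(0), [np.linalg.norm(P[i]-P[i-1]).round(4) for i in range(4)],np.degrees(np.arctan2(*(P[2]-P[1])[1::-1])),np.degrees(np.arctan2(*(P[3]-P[0])[1::-1])))
```

```text
[[0.4205, 0.286, 0.005], [0.4256, 0.3603, 0.005], [0.5489, 0.3512, 0.005], [0.5437, 0.2752, 0.005]] [0.48468975 0.31816987 0.005     ] [np.float64(0.1236), np.float64(0.0745), np.float64(0.1236), np.float64(0.0762)] -4.194270579778592 -5.005124329415581
```

View pics/w2e.png

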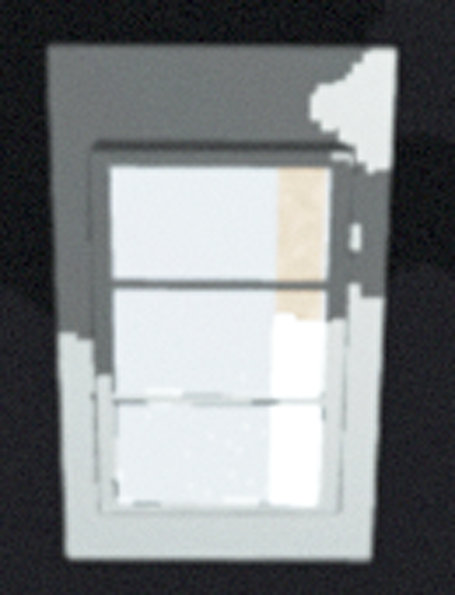

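Run:
```python
from h import *
plan([((.4845,.318,.016),down(175.5),3)])
```

```text
0 -0.3 31.6 0 0 0.003; 0 -0.3 31.5 0 0.001 0.003; 0 -0.2 31.6 0 0 0.003
```

>>> arm_command(targets="0 -0.3 31.6 0 0 0.003; 0 -0.3 31.5 0 0 0.003; 0 -0.2 31.6 0 0 0.003")

```text
clock: 5.5
position: [0.4851, 0.3176, 0.0155]
ee_rot: [0.04, 0.999, -0.0, 0.001]
ft_force: [0.0, -0.4, 0.2]
grip_width: 0.995
```

>>> arm_command(targets="0 0 0 0 0 0; 0 0 0 0 0 0; 0 0 0 0 0 0; 0 0 0 0 0 0", grip=45, squeeze=60)

```text
clock: 6.0
position: [0.4837, 0.3196, 0.0165]
ee_rot: [0.038, 0.999, 0.0, 0.001]
ft_force: [-0.8, 0.2, 0.0]
grip_width: 0.527
```

Run:
```python
from h import *
p,r,o=cur(); print(o['clock'],p,o['ft_force'],o['ee_rot'],o['grip_width'])
w=shot('wrist','w3.png'); np.savez('w3.npz',**w)
```

```text
6.0 [0.4837006  0.31959023 0.01648954] [-0.77658907  0.20934963  0.01422371] [3.80156714e-02 9.99276844e-01 2.75110516e-04 7.22828756e-04] 0.5267227373443757
```

View pics/w3.png

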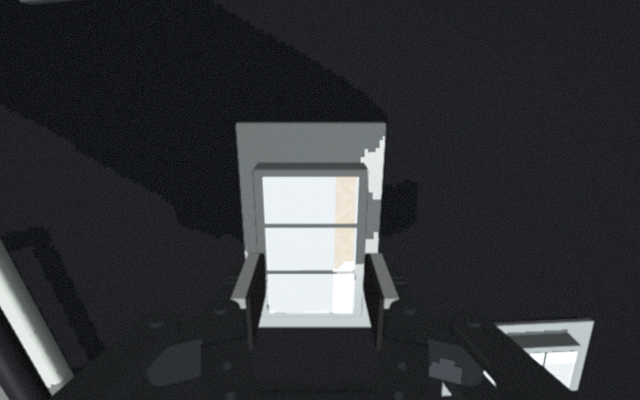

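>>> arm_command(targets="0 0 0 0 0 0; 0 0 0 0 0 0", grip=40)

```text
clock: 6.3
position: [0.4831, 0.3194, 0.0156]
ee_rot: [0.038, 0.999, -0.0, 0.0]
ft_force: [0.5, 0.0, 0.5]
grip_width: 0.467
```

Run:
```python
from h import *
p,r,o=cur(); print(o['clock'],p,o['ft_force'],o['ee_rot'],o['grip_width'])
a=cv2.imread('pics/w3.png')
cv2.imwrite('pics/w3e.png',cv2.resize(a[110:370,210:420],None,fx=2.3,fy=2.3,interpolation=cv2.INTER_CUBIC))
w=shot('wrist','w4.png')
a=cv2.imread('pics/w4.png')
cv2.imwrite('pics/w4e.png',cv2.resize(a[110:370,210:420],None,fx=2.3,fy=2.3,interpolation=cv2.INTER_CUBIC))
```

```text
6.3 [0.48313009 0.31939097 0.01555354] [0.50867875 0.01264986 0.54445755] [ 3.78413871e-02  9.99283755e-01 -3.41782009e-05  7.77100872e-05] 0.4670251887652547
```

View pics/w4e.png

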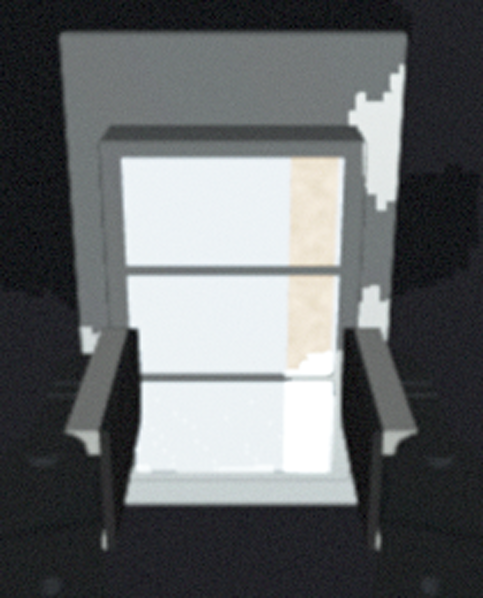

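Run:
```python
from h import *
p,r,o=cur(); w=dict(np.load('w3.npz'))
# scale reading
for g in (40,56):
  for z in (8,0,-5,-11,-20):
    P=np.array([[11,g/2,z],[-11,g/2,z],[11,-g/2,z],[-11,-g/2,z]])/1000
    u=proj(w,p+r.apply(P)); print(g,z,((u-[210,110])*2.3).round(0).tolist())
```

```text
40 8 [[323.0, 245.0], [320.0, 330.0], [151.0, 245.0], [154.0, 330.0]]
40 0 [[326.0, 259.0], [323.0, 346.0], [147.0, 259.0], [151.0, 346.0]]
40 -5 [[329.0, 267.0], [325.0, 357.0], [145.0, 268.0], [149.0, 357.0]]
40 -11 [[332.0, 279.0], [328.0, 371.0], [142.0, 279.0], [146.0, 371.0]]
40 -20 [[337.0, 297.0], [333.0, 393.0], [136.0, 298.0], [141.0, 394.0]]
56 8 [[357.0, 245.0], [353.0, 330.0], [117.0, 245.0], [121.0, 330.0]]
56 0 [[362.0, 259.0], [358.0, 346.0], [111.0, 259.0], [116.0, 346.0]]
56 -5 [[366.0, 267.0], [361.0, 357.0], [108.0, 268.0], [113.0, 357.0]]
56 -11 [[370.0, 279.0], [365.0, 371.0], [104.0, 279.0], [109.0, 371.0]]
56 -20 [[377.0, 297.0], [371.0, 393.0], [96.0, 298.0], [103.0, 394.0]]
```

Run:
```python
from h import *
a=cv2.imread('pics/w4.png')
c=cv2.resize(a[225:400,180:450],None,fx=2.9,fy=2.9,interpolation=cv2.INTER_CUBIC)
c=(255*(c/255.)**.4).astype('uint8'); cv2.imwrite('pics/w4f.png',c)
s=shot('side','s4.png'); cv2.imwrite('pics/s4e.png',cv2.resize(cv2.imread('pics/s4.png')[200:340,220:420],None,fx=3.8,fy=3.8,interpolation=cv2.INTER_CUBIC))
s=shot('scene','s5.png'); cv2.imwrite('pics/s5e.png',cv2.resize(cv2.imread('pics/s5.png')[140:280,330:500],None,fx=4,fy=4,interpolation=cv2.INTER_CUBIC))
```

```text
(no output)
```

View pics/w4f.png

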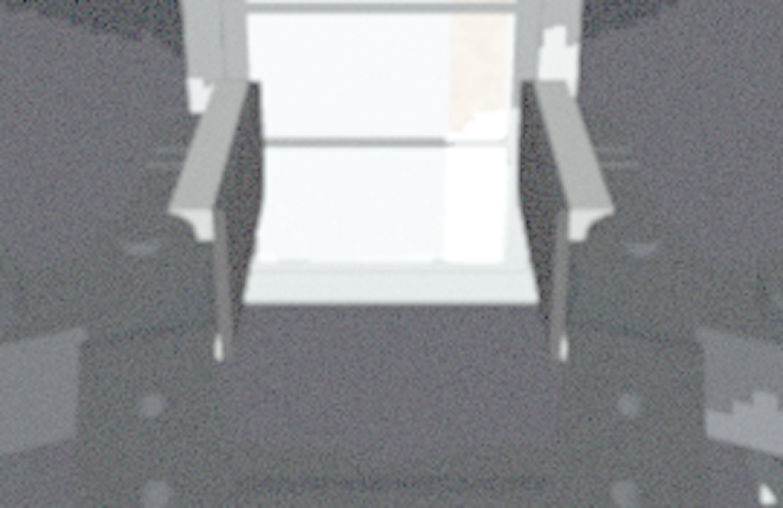

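View pics/s4e.png

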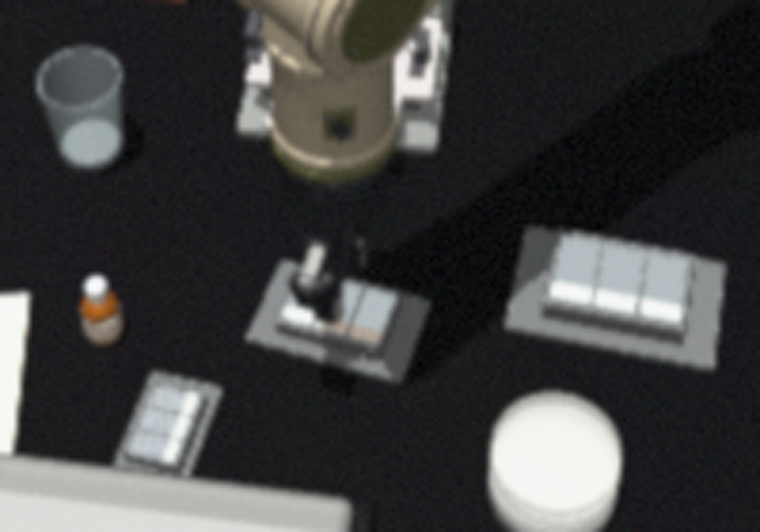

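View pics/s5e.png

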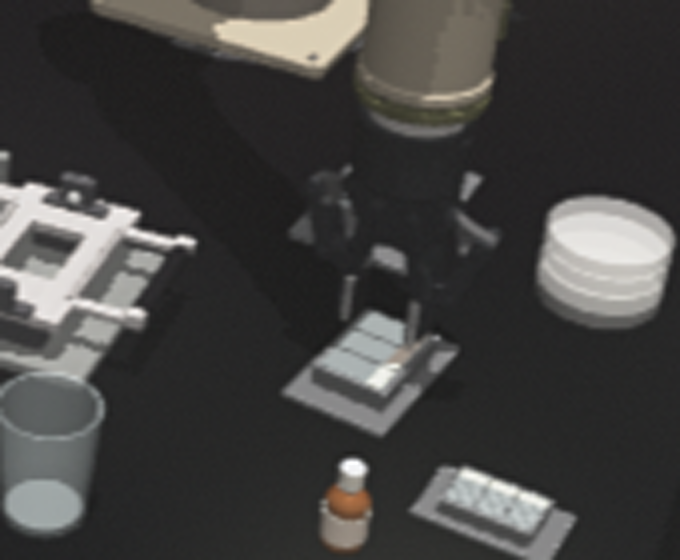

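Run:
```python
from h import *
s=shot('scene'); p,r,o=cur(); print(p)
def rayx(p_,u,v,x):
    r_,t=RT(p_); d=r_.T@np.linalg.inv(K(p_))@np.array([u,v,1.]); c=-r_.T@t; return c+d*(x-c[0])/d[0]
for u,v in [(416.75,219.5),(433.3,223.8)]:
    for x in (.47,.48,.49): print(u,rayx(s,u,v,x).round(4))
print(proj(s,p+r.apply(np.array([[0,.02,.008],[0,-.02,.008],[0,.02,-.02],[0,-.02,-.02]]))))
w=dict(np.load('w3.npz')); r_,t=RT(w); print('cam',-r_.T@t)
```

```text
[0.48306165 0.31938156 0.01543508]
416.75 [0.47   0.2918 0.0314]
416.75 [0.48   0.2951 0.0388]
416.75 [0.49   0.2984 0.0462]
433.3 [0.47   0.3405 0.0363]
433.3 [0.48   0.3433 0.0436]
433.3 [0.49   0.3462 0.051 ]
[[429.50772153 234.64260246]
 [416.60635076 229.29821766]
 [430.89324358 226.55067952]
 [417.83572755 221.25747122]]
cam [0.40282292 0.32619046 0.18080585]
```

>>> arm_command(targets="0 0 0 0 0 0; 0 0 0 0 0 0; 0 0 6 0 0 0; 0 0 6 0 0 0; 0 0 0 0 0 0", grip=70)

```text
clock: 7.12
position: [0.4827, 0.319, 0.0027]
ee_rot: [0.038, 0.999, -0.0, -0.001]
ft_force: [-0.3, 0.2, -0.9]
grip_width: 0.817
```

Run:
```python
from h import *
p,r,o=cur(); print(o['clock'],p,o['ft_force'],o['grip_width'])
w=shot('wrist','w5.png')
s=shot('scene','s6.png'); cv2.imwrite('pics/s6e.png',cv2.resize(cv2.imread('pics/s6.png')[180:260,380:480],None,fx=6,fy=6,interpolation=cv2.INTER_CUBIC))
```

```text
7.125 [0.48269873 0.31904351 0.0027019 ] [-0.2644976   0.23303625 -0.93372601] 0.8171215903202078
```

View pics/s6e.png

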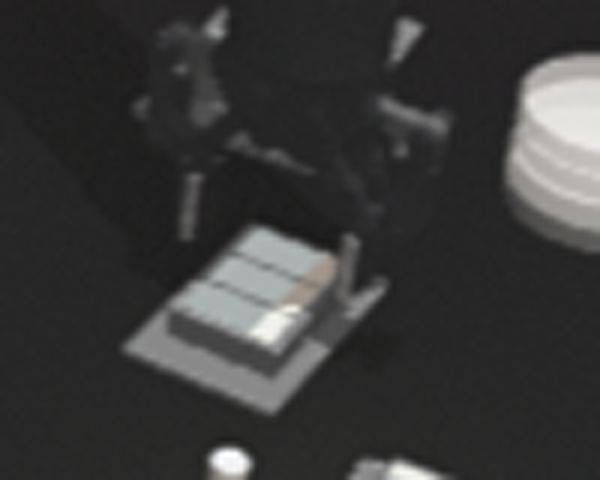

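View pics/w5.png

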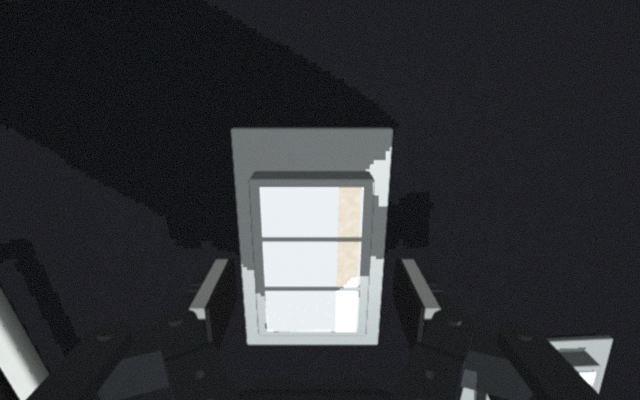

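>>> arm_command(targets="0 0 5 0 0 0; 0 0 5 0 0 0; 0 0 0 0 0 0")

```text
clock: 7.6
position: [0.4828, 0.3192, -0.0071]
ee_rot: [0.038, 0.999, -0.0, -0.0]
ft_force: [0.6, -0.4, -0.3]
grip_width: 0.822
```

Run:
```python
from h import *
p,r,o=cur(); print(o['clock'],p,o['ft_force'],o['grip_width'])
s=shot('scene','s7.png'); cv2.imwrite('pics/s7e.png',cv2.resize(cv2.imread('pics/s7.png')[180:260,380:480],None,fx=6,fy=6,interpolation=cv2.INTER_CUBIC))
w=shot('wrist','w6.png')
```

```text
7.6 [ 0.48280918  0.3191514  -0.00705635] [ 0.58890165 -0.4479928  -0.30976309] 0.8216722885482942
```

View pics/s7e.png

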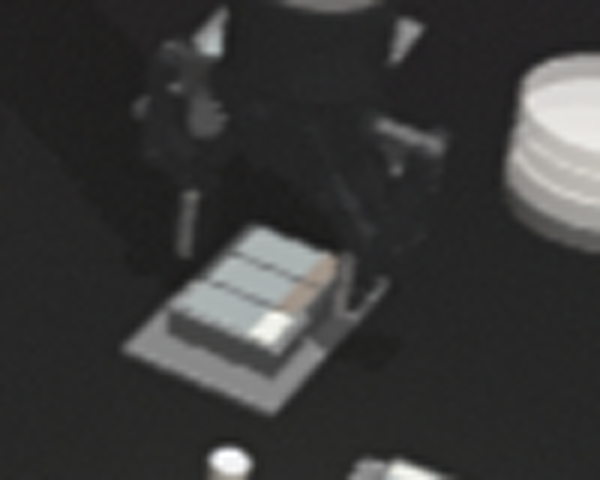

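View pics/w6.png

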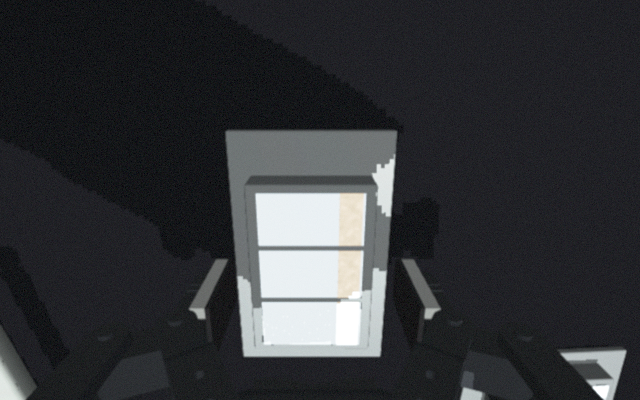

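Run:
```python
from h import *
s=shot('scene'); p,r,o=cur(); print(p)
def rayx(p_,u,v,x):
    r_,t=RT(p_); d=r_.T@np.linalg.inv(K(p_))@np.array([u,v,1.]); c=-r_.T@t; return c+d*(x-c[0])/d[0]
for u,v in [(411.2,223),(437.5,232)]:
    for x in (.472,.48,.488): print(u,rayx(s,u,v,x).round(4))
```

```text
[ 0.48312146  0.31943298 -0.00646347]
411.2 [0.472  0.2779 0.0148]
411.2 [0.48   0.2806 0.0208]
411.2 [0.488  0.2833 0.0268]
437.5 [0.472  0.3566 0.0159]
437.5 [0.48   0.3588 0.0219]
437.5 [0.488 0.361 0.028]
```

>>> arm_command(targets="0 0 4 0 0 0; 0 0 3 0 0 0; 0 0 0 0 0 0")

```text
clock: 8.12
position: [0.4829, 0.3192, -0.0139]
ee_rot: [0.038, 0.999, -0.0, -0.0]
ft_force: [0.7, -0.9, 0.8]
grip_width: 0.822
```

>>> arm_command(targets="0 0 0 0 0 0; 0 0 0 0 0 0; 0 0 0 0 0 0; 0 0 0 0 0 0", grip=45, squeeze=60)

```text
clock: 8.62
position: [0.4833, 0.3195, -0.013]
ee_rot: [0.038, 0.999, 0.0, 0.0]
ft_force: [-1.6, -1.4, 5.2]
grip_width: 0.634
```

Run:
```python
from h import *
p,r,o=cur(); print(o['clock'],p,o['ft_force'],o['grip_width']*85.4)
s=shot('scene','s8.png'); cv2.imwrite('pics/s8e.png',cv2.resize(cv2.imread('pics/s8.png')[180:260,380:480],None,fx=6,fy=6,interpolation=cv2.INTER_CUBIC))
w=shot('wrist','w7.png')
```

```text
8.625 [ 0.48332547  0.31953729 -0.01299667] [-1.58129841 -1.36315148  5.21456369] 54.17996845099355
```

View pics/s8e.png

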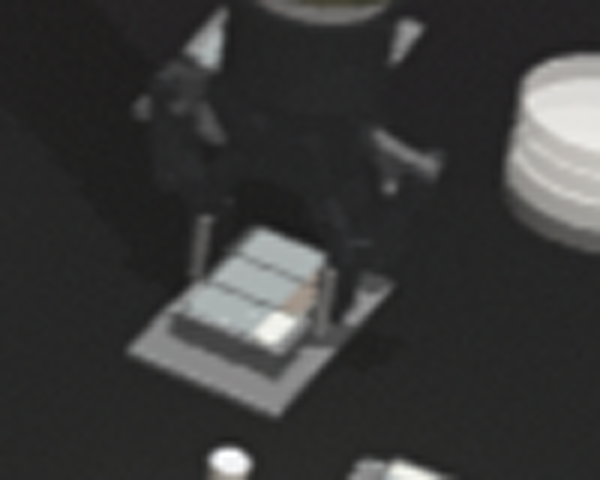

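View pics/w7.png

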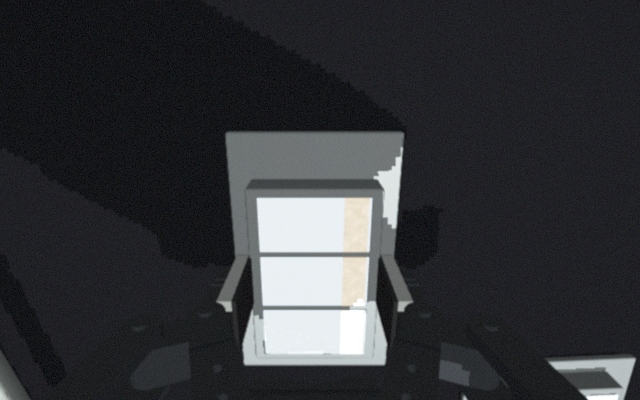

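Run:
```python
from h import *
p,r,o=cur(); w=shot('wrist')
P=np.array([pix(w,x,y,.005) for x,y in [(226,132),(404,132),(387,364),(243,364)]])
print(P.round(4).tolist(),P.mean(0), [np.linalg.norm(P[i]-P[i-1]).round(4) for i in range(4)])
print('tool', r.inv().apply(P.mean(0)-p))
plan([((.483,.3195,.07),down(175.6),2),((.55,.085,.12),down(187.2),5),((.5455,.082,.077),down(187.2),3)])
```

```text
[[0.4203, 0.2879, 0.005], [0.426, 0.3619, 0.005], [0.5476, 0.3536, 0.005], [0.5418, 0.2776, 0.005]] [0.48391817 0.32024093 0.005     ] [np.float64(0.1219), np.float64(0.0742), np.float64(0.1219), np.float64(0.0762)]
tool [-0.00054597  0.00071382 -0.01798391]
0.1 0 -41.5 0 0 0.001; 0.2 -0.1 -41.5 0 0.001 0; -17 -45.7 -10 0 0 -0.04; -15.1 -46.4 -10 0 0 -0.041; -13.2 -46.9 -10 0 0 -0.04
-11.3 -47.5 -10 0 0 -0.041; -9.4 -47.8 -10.1 0 0 -0.04; 1.6 -0.8 14.3 0 0 0; 1.6 -0.8 14.4 0 0 0; 1.7 -0.9 14.3 0 0 0
```

>>> arm_command(targets="0 0 -30 0 0 0; 0 0 -53 0 0 0; -17 -45.7 -10 0 0 -0.04; -15.1 -46.4 -10 0 0 -0.041; -13.2 -46.9 -10 0 0 -0.04")

```text
clock: 9.4
position: [0.5236, 0.1771, 0.0996]
ee_rot: [-0.023, 1.0, -0.0, -0.0]
ft_force: [0.1, 0.9, -0.9]
grip_width: 0.631
```

>>> arm_command(targets="-11.3 -47.5 -10 0 0 -0.041; -9.4 -47.8 -10.1 0 0 -0.04; 1.2 -0.8 14.3 0 0 0; 1.2 -0.8 14.4 0 0 0; 0 0 0 0 0 0")

```text
clock: 10.02
position: [0.5466, 0.0843, 0.0892]
ee_rot: [-0.064, 0.998, 0.0, -0.001]
ft_force: [-0.0, 0.4, -0.9]
grip_width: 0.631
```

Run:
```python
from h import *
p,r,o=cur(); print(o['clock'],p,o['ft_force'],o['grip_width']*85.4,np.degrees(2*np.arctan2(o['ee_rot'][1],o['ee_rot'][0])))
w=shot('wrist','w8.png');np.savez('w8.npz',**w)
a=cv2.imread('pics/w8.png')
```

```text
10.025 [0.54656061 0.08430843 0.08923861] [-0.01909783  0.36251895 -0.90780206] 53.887966511835444 187.35432772570093
```

View pics/w8.png

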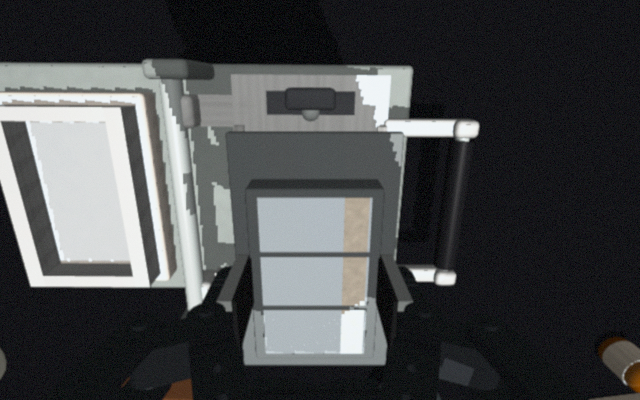

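Run:
```python
from h import *
a=cv2.imread('pics/w8.png')
cv2.imwrite('pics/w8a.png',cv2.resize(a[50:250,140:340],None,fx=3,fy=3,interpolation=cv2.INTER_CUBIC))
cv2.imwrite('pics/w8b.png',cv2.resize(a[50:250,300:500],None,fx=3,fy=3,interpolation=cv2.INTER_CUBIC))
```

```text
(no output)
```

View pics/w8a.png

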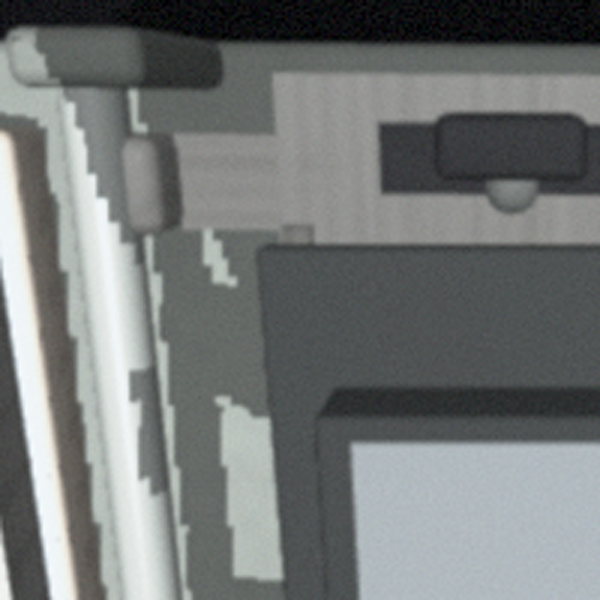

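View pics/w8b.png

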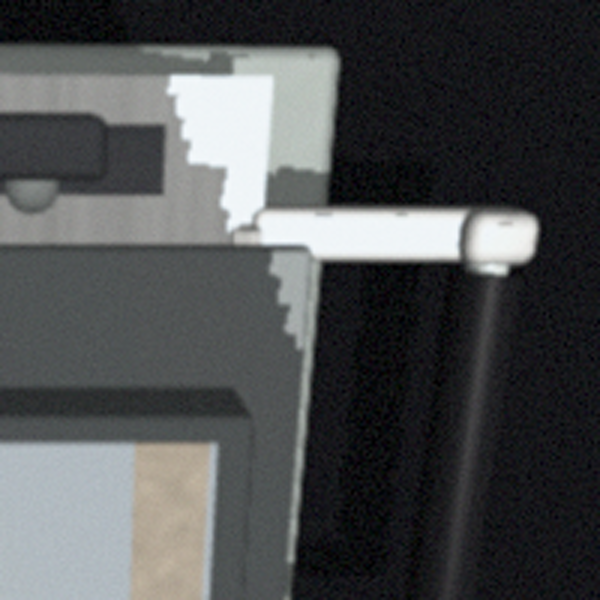

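```bash
cat > fit2.py <<'E'
from h import *
from scipy.optimize import least_squares
w=dict(np.load('w8.npz'))
obs=[((231.7,74),(-78,30,48)),((390.7,74.7),(-78,120,48)),((412,65.3),(-85,142.5,12)),((455,203),(0,165,48))]
uv=np.array([o[0] for o in obs]); M=np.array([o[1] for o in obs])/1000.
def T(q,M):
    c,s=np.cos(q[2]),np.sin(q[2]); return np.c_[q[0]+c*M[:,0]-s*M[:,1],q[1]+s*M[:,0]+c*M[:,1],M[:,2]]
f=lambda q:(proj(w,T(q,M))-uv).ravel()
q=least_squares(f,[.54,.009,.13]).x
print(q,np.degrees(q[2])); print(f(q).reshape(-1,2).round(1).tolist())
def inv(q,P):
    c,s_=np.cos(q[2]),np.sin(q[2]); d=P[:2]-q[:2]; return np.array([c*d[0]+s_*d[1],-s_*d[0]+c*d[1]])*1000
for z in (.048,.050,.053): print('ins',z,inv(q,pix(w,266.7,114.3,z)),inv(q,pix(w,354.7,114.7,z)))
print('ball',inv(q,pix(w,311,120.7,.057)))
C=np.array([inv(q,pix(w,x,y,.107)) for x,y in [(227.3,132),(404.3,132.7),(387,364),(243,364)]]); print(C,C.mean(0),(C[2]-C[1]),C[1]-C[0])
p,r,o=cur(); print('tcp',inv(q,p))
E
python3 fit2.py
```

```text
[0.55091837 0.00751333 0.13381758] 7.667182732507249
[[-2.2, 1.0], [0.2, -0.8], [2.7, -1.9], [-0.3, 2.2]]
ins 0.048 [-56.48999811  49.70134498] [-55.94366685 100.50654683]
ins 0.05 [-56.66424434  49.9693772 ] [-56.12321938 100.28112815]
ins 0.053 [-56.92561368  50.37142553] [-56.39254818  99.94300013]
ball [-53.65121441  75.32940736]
[[-54.50642311  40.76211945]
 [-53.74748115 114.85031959]
 [ 67.82682046 114.89536604]
 [ 67.33879323  38.63463085]] [ 6.72792736 77.28560898] [1.21574302e+02 4.50464442e-02] [ 0.75894196 74.08820014]
tcp [ 6.61783408 76.83934091]
```

```bash
cat > fit3.py <<'E'
from h import *
from scipy.optimize import least_squares
def T(q,M):
    c,s=np.cos(q[2]),np.sin(q[2]); return np.c_[q[0]+c*M[:,0]-s*M[:,1],q[1]+s*M[:,0]+c*M[:,1],M[:,2]]
def solve(fn,obs,ins,car,zc):
    w=dict(np.load(fn)); k=K(w); r,t=RT(w); C0=-r.T@t
    def prj(a,X):
        C=C0+[0,0,a[0]]; rr=R.from_rotvec([a[1],a[2],0]).as_matrix()@r; c=(X-C)@rr.T; u=c@k.T; return u[:,:2]/u[:,2:]
    uv=np.array([o[0] for o in obs]); M=np.array([o[1] for o in obs])/1000.
    ui=np.array([o[0] for o in ins]); Mi=np.array([o[1] for o in ins])/1000.
    uc=np.array(car)
    def f(v):
        a=v[:3];q=v[3:6];off=v[6];cx,cy,cyaw=v[7:10]
        e=[(prj(a,T(q,M))-uv).ravel()]
        Mo=Mi.copy(); Mo[:,0]+=off; e.append((prj(a,T(q,Mo))-ui).ravel())
        if len(uc):
            c,s=np.cos(cyaw),np.sin(cyaw); F=np.array([[-62,-38],[-62,38],[62,38],[62,-38]])/1000
            L=np.c_[cx+c*F[:,0]-s*F[:,1],cy+s*F[:,0]+c*F[:,1],np.full(4,zc)]
            e.append((prj(a,T(q,L))-uc).ravel())
        e.append([a[0]/.002,a[1]/.01,a[2]/.01])
        return np.concatenate(e)
    s=least_squares(f,[0,0,0,.55,.007,.125,.006,.006,.075,0],x_scale=[.001,.01,.01]+[.01,.01,.01,.01,.01,.01,.01])
    v=s.x; print('cam',v[:3],'fix',v[3:6],np.degrees(v[5]),'off',v[6]*1000,'car',v[7:9]*1000,np.degrees(v[9]))
    print(s.fun.round(1).tolist()); return v
if __name__=='__main__':
  U=lambda x,y:(255+x/4,45+y/4)
  o1=[((488,52),(-78,120,48)),((458,587),(78,120,48)),((168,587),(78,30,48)),((165,50),(-78,30,48)),
((246,226),(-32,53,48)),((245,438),(32,53,48)),((388,438),(32,97,48)),((395,226),(-32,97,48)),
((628,333),(0,165,48)), ((540,36),(-85,142.5,12)),((505,572),(85,142.5,12))]
  i1=[((237,131),(-63,50,52)),((413,131),(-63,100,52)),((238,563),(63,50,52)),((390,563),(63,100,52))]
  solve('w1.npz',[(U(*a),b) for a,b in o1],[(U(*a),b) for a,b in i1],[],0)
  solve('w8.npz',[((231.7,74),(-78,30,48)),((390.7,74.7),(-78,120,48)),((412,65.3),(-85,142.5,12)),((455,203),(0,165,48))],
   [((266.7,114.3),(-63,50,52)),((354.7,114.7),(-63,100,52))],[(227.3,132),(404.3,132.7),(387,364),(243,364)],.1075)
E
python3 fit3.py
```

```text
cam [ 0.00070006  0.00031167 -0.0028433 ] fix [0.55071912 0.00814116 0.12528941] 7.178554355799112 off 6.151157828900852 car [ 6. 75.] 0.0
[-0.2, -0.0, -0.3, -0.2, 0.6, -0.4, -0.4, 0.1, -0.1, -0.9, -0.2, 0.8, 0.3, 0.9, 0.7, -0.8, -1.3, 0.7, 0.6, -0.4, 0.2, 0.4, -0.4, 0.1, 0.2, 0.2, -1.0, -0.2, 1.4, -0.1, 0.4, 0.0, -0.3]
cam [ 0.00332765 -0.00446593 -0.00410511] fix [0.5498637  0.00861283 0.13402349] 7.678980142214219 off 6.708818909890973 car [ 8.33868311 76.77352776] -0.4574329074025476
[-0.2, 1.0, -0.4, -0.5, 1.6, -1.3, -1.9, 0.6, 1.0, 0.4, -0.1, -0.5, -0.6, -0.2, 0.7, -0.5, -1.4, 0.5, 1.3, 0.6, 1.7, -0.4, -0.4]
```

>>> arm_command(targets="0.7 -0.9 10 0 0 0; 0.6 -0.9 13 0 0 0; 0 0 11 0 0 0; 0 0 0 0 0 0; 0 0 0 0 0 0")

```text
clock: 10.7
position: [0.5473, 0.0813, 0.0571]
ee_rot: [-0.063, 0.998, 0.0, 0.0]
ft_force: [-0.8, -0.2, -2.5]
grip_width: 0.629
```

Run:
```python
from h import *
p,r,o=cur(); print(o['clock'],p,o['ft_force'],o['grip_width']*85.4,np.degrees(2*np.arctan2(o['ee_rot'][1],o['ee_rot'][0])))
w=shot('wrist','w9.png');np.savez('w9.npz',**w)
a=cv2.imread('pics/w9.png')
cv2.imwrite('pics/w9a.png',cv2.resize(a[60:260,200:420],None,fx=3,fy=3,interpolation=cv2.INTER_CUBIC))
```

```text
10.7 [0.54727906 0.08134448 0.05705159] [-0.80383666 -0.16001973 -2.45042657] 53.73749949854631 187.23684594104117
```

View pics/w9.png

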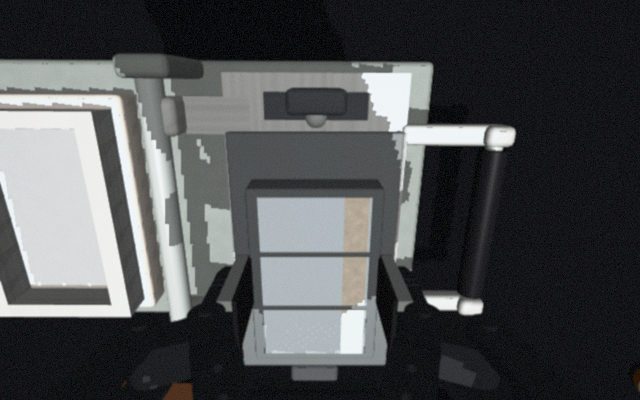

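View pics/w9a.png

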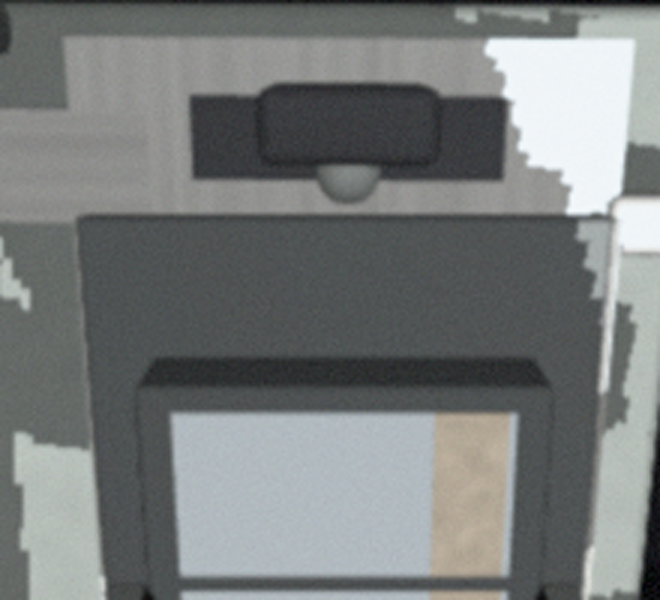

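Run:
```python
from fit3 import *
O=[((221,72.7),(-78,30,48)),((411.3,73),(-78,120,48)),((433.5,63),(-85,142.5,12)),((485,221),(0,165,48))]
I=[((263.7,120),(-63,50,50)),((367.7,119.8),(-63,100,50))]
Cc=[(226.3,131.7),(404.3,132),(387,364),(243,364)]
for z in (.0753,.0723): solve('w9.npz',O,I,Cc,z)
w=dict(np.load('w9.npz')); 
# raw: no correction
q=[.5507,.0075,.1252]
c,s=np.cos(q[2]),np.sin(q[2])
def inv(P): d=P[:2]-q[:2]; return np.array([c*d[0]+s*d[1],-s*d[0]+c*d[1]])*1000
print('ball',inv(pix(w,316.3,127.7,.057)),'ins',inv(pix(w,263.7,120,.05)),inv(pix(w,367.7,119.8,.05)),'fl',[inv(pix(w,a,b,.0753)) for a,b in Cc])
```

```text
cam [ 0.00259873 -0.00503719 -0.00184367] fix [0.55051568 0.00832947 0.13732016] 7.867865610107348 off 6.59273186214195 car [ 7.78440972 73.55623088] -0.6902116738823931
[0.6, 1.6, -0.7, -0.9, 1.0, -2.8, -2.8, 1.8, 1.9, 0.4, -0.2, -0.5, -0.7, -0.4, 0.8, -0.6, -1.1, 0.8, 1.0, 0.9, 1.3, -0.5, -0.2]
cam [ 0.00146909 -0.01418817 -0.00773986] fix [0.54881736 0.00918129 0.13923413] 7.977527954447903 off 6.607167086259689 car [ 8.41138611 73.51484694] -0.7286405992235166
[-0.2, 1.3, -0.3, -1.2, 0.9, -2.5, -1.8, 2.5, 1.4, 0.5, 0.1, -0.6, 0.4, -0.3, -0.2, -0.5, -1.4, 0.2, 1.2, 0.8, 0.7, -1.4, -0.8]
ball [-53.92839416  74.68709145] ins [-56.70066729  49.29164041] [-56.8108535  99.5535722] fl [array([-54.61865019,  37.11302352]), array([-54.51814515, 111.24695582]), array([ 67.14717869, 112.21311364]), array([67.19291409, 36.09911186])]
```

>>> arm_command(targets="1.0 0.5 3 0 0 0; 0 0 3 0 0 0; 0 0 3 0 0 0; 0 0 0 0 0 0")

```text
clock: 11.25
position: [0.546, 0.0815, 0.0477]
ee_rot: [-0.063, 0.998, -0.0, -0.0]
ft_force: [-1.1, 0.5, -1.3]
grip_width: 0.63
```

Run:
```python
from h import *
p,r,o=cur(); print(o['clock'],p,o['ft_force'],o['torque'],o['grip_width']*85.4)
w=shot('wrist','w10.png');np.savez('w10.npz',**w)
a=cv2.imread('pics/w10.png')
cv2.imwrite('pics/w10a.png',cv2.resize(a[60:260,200:420],None,fx=3,fy=3,interpolation=cv2.INTER_CUBIC))
cv2.imwrite('pics/w10b.png',cv2.resize(a[330:400,240:400],None,fx=4,fy=4,interpolation=cv2.INTER_CUBIC))
```

```text
11.25 [0.54595233 0.08152451 0.04770855] [-1.08621593  0.51080191 -1.32027382] [0.02691398 0.12772318 0.00555044] 53.78297016473537
```

View pics/w10a.png

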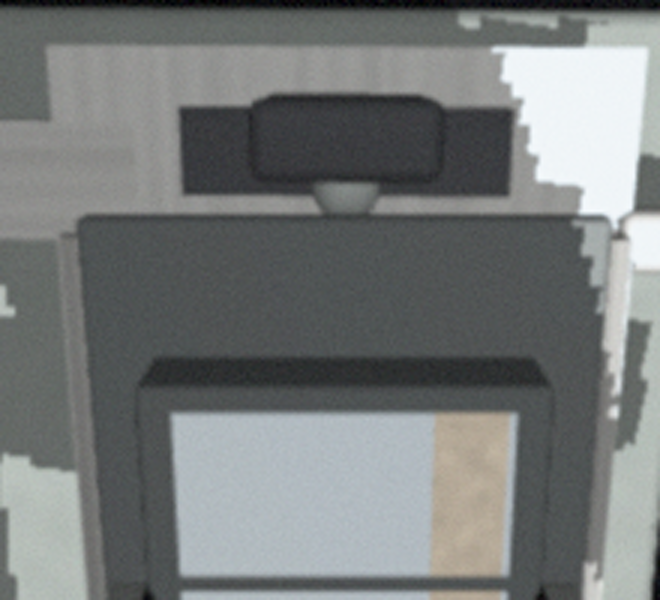

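View pics/w10b.png

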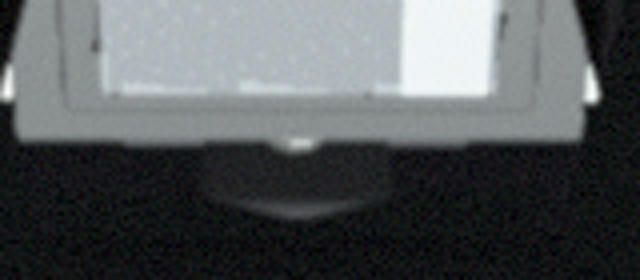

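>>> arm_command(targets="0 0 2 0 0 0; 0 0 2 0 0 0; 0 0 0 0 0 0")

```text
clock: 11.68
position: [0.546, 0.0816, 0.0438]
ee_rot: [-0.063, 0.998, -0.0, -0.0]
ft_force: [0.4, -0.5, -1.3]
grip_width: 0.634
```

Run:
```python
from h import *
p,r,o=cur(); print(o['clock'],p,o['ft_force'],o['torque'],o['grip_width']*85.4)
```

```text
11.675 [0.54597711 0.08155286 0.04375434] [ 0.4003982  -0.50277623 -1.27754709] [-0.00856398 -0.10780649  0.0274133 ] 54.15865444295119
```

>>> arm_command(targets="0 0 2 0 0 0; 0 0 2 0 0 0; 0 0 0 0 0 0")

```text
clock: 12.05
position: [0.5455, 0.0813, 0.0392]
ee_rot: [-0.063, 0.998, -0.0, -0.001]
ft_force: [0.8, 0.0, -5.5]
grip_width: 0.631
```

>>> arm_command(targets="0 0 2 0 0 0; 0 0 0 0 0 0")

```text
clock: 12.3
position: [0.5456, 0.0815, 0.0373]
ee_rot: [-0.063, 0.998, -0.0, -0.001]
ft_force: [0.4, 0.0, -7.2]
grip_width: 0.631
```

Run:
```python
from h import *
p,r,o=cur(); print(o['clock'],p,o['ft_force'],o['torque'],o['grip_width']*85.4)
w=shot('wrist','w11.png');np.savez('w11.npz',**w)
```

```text
12.3 [0.54557745 0.08145856 0.03728839] [ 0.42599953  0.01841419 -7.19100556] [ 0.08132795 -0.11465392 -0.03158962] 53.90075704450241
```

View pics/w11.png

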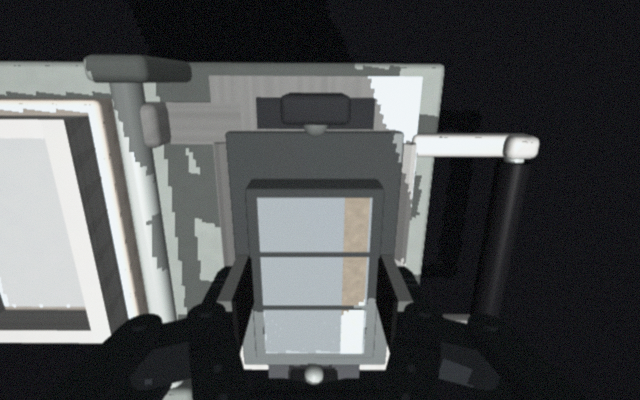

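>>> arm_command(targets="0 0 2 0 0 0; 0 0 1.5 0 0 0; 0 0 0 0 0 0")

```text
clock: 12.72
position: [0.5464, 0.0816, 0.035]
ee_rot: [-0.063, 0.998, -0.0, 0.0]
ft_force: [-3.1, -0.7, 4.0]
grip_width: 0.627
```

Run:
```python
from h import *
p,r,o=cur(); print(o['clock'],p,o['ft_force'],o['torque'],o['grip_width']*85.4)
```

```text
12.725 [0.54638347 0.08164458 0.03501133] [-3.14074963 -0.74652346  4.02690045] [-0.23426843  0.59367438 -0.02223231] 53.53264282052009
```

>>> arm_command(targets="0 0 1.5 0 0 0; 0 0 1 0 0 0; 0 0 0 0 0 0")

```text
clock: 13.1
position: [0.5465, 0.0816, 0.0347]
ee_rot: [-0.063, 0.998, -0.001, 0.0]
ft_force: [-14.8, -3.8, 33.0]
grip_width: 0.628
```

Run:
```python
from h import *
p,r,o=cur(); print(o['clock'],p,o['ft_force'],o['torque'],o['grip_width']*85.4)
w=shot('wrist','w12.png');np.savez('w12.npz',**w)
```

```text
13.1 [0.54645271 0.08162071 0.03469473] [-14.80200637  -3.8135868   32.96167099] [-0.91003114  3.43059404 -0.05302402] 53.62164575383793
```

View pics/w12.png

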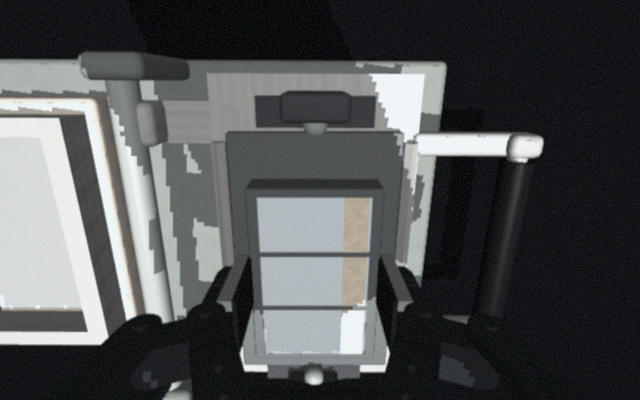

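>>> arm_command(targets="0 0 -3 0 0 0; 0 0 0 0 0 0; 0 0 0 0 0 0", grip=70)

```text
clock: 13.52
position: [0.5462, 0.0816, 0.0348]
ee_rot: [-0.063, 0.998, 0.0, 0.0]
ft_force: [0.2, -0.1, 1.0]
grip_width: 0.823
```

>>> arm_command(targets="0 0 -15 0 0 0; 0 0 -30 0 0 0; 0 0 -25 0 0 0; 0 0 0 0 0 0")

```text
clock: 14.02
position: [0.5475, 0.082, 0.1075]
ee_rot: [-0.063, 0.998, -0.0, 0.002]
ft_force: [0.7, -0.5, -0.2]
grip_width: 0.821
```

Run:
```python
from h import *
p,r,o=cur(); print(o['clock'],p,o['ft_force'],o['torque'],o['grip_width']*85.4)
w=shot('wrist','w13.png');np.savez('w13.npz',**w)
s=shot('scene')
for n in ['tip_box','wash_bottle','handle']: find(s,n,1)
```

```text
14.025 [0.54749951 0.08198777 0.10748477] [ 0.72343013 -0.50216894 -0.17233187] [-0.00156948  0.01107219  0.00058071] 70.12718331665914
tip_box 0.87 [ 7.885e-01 -6.000e-04  7.090e-02] [[264. 231.]]
wash_bottle 0.65 [ 0.7554 -0.1833  0.0811] [[218. 200.]]
handle 0.9 [0.5497 0.0911 0.054 ] [[341. 204.]]
```

View pics/w13.png

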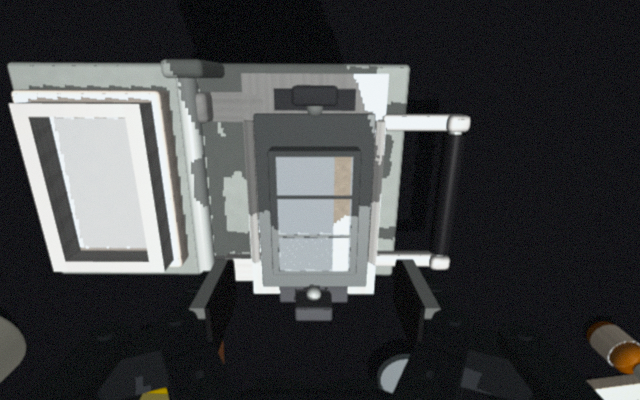

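Run:
```python
from h import *
w=dict(np.load('w13.npz')); a=pix(w,459,123,.05);b=pix(w,440,262,.05); print(a,b,(a+b)/2,np.linalg.norm(a-b))
h=(a+b)/2
plan([((.5305,.170,.107),down(187.2),2),((.5305,.170,.05),down(187.2),2),((.5305,.170,.022),down(187.2),2)])
```

```text
[0.48143302 0.1650448  0.05      ] [0.57894213 0.17692359 0.05      ] [0.53018758 0.17098419 0.05      ] 0.09822999319740912
1.9 44.9 -1.4 0 -0.001 0; 1.9 44.9 -1.4 0 0 0.001; 0 0 28.5 0 0 0; 0 0 28.5 0 0 0; 0 0 14 0 0 0
0 0 14 0 0 0
```

>>> arm_command(targets="1.9 44.9 -1 0 0 0; 1.9 44.9 0 0 0 0; 0 0 28 0 0 0; 0 0 28 0 0 0; 0 0 0 0 0 0", grip=45)

```text
clock: 14.9
position: [0.5292, 0.1697, 0.0477]
ee_rot: [-0.063, 0.998, -0.0, -0.002]
ft_force: [-0.1, -0.0, 1.4]
grip_width: 0.526
```

Run:
```python
from h import *
p,r,o=cur(); print(o['clock'],p,o['ft_force'],o['torque'],o['grip_width']*85.4)
w=shot('wrist','w14.png');np.savez('w14.npz',**w)
```

```text
14.9 [0.5292369  0.16966565 0.0477121 ] [-0.05168508 -0.0397778   1.38767835] [ 0.02038526 -0.0429838   0.02786337] 44.90684341953077
```

View pics/w14.png

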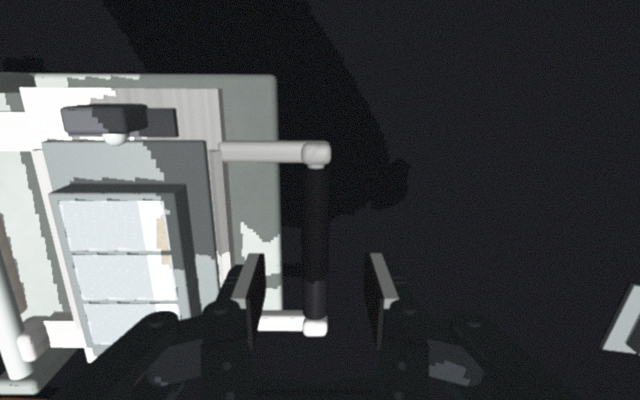

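>>> arm_command(targets="0 0 13 0 0 0; 0 0 13 0 0 0; 0 0 0 0 0 0")

```text
clock: 15.32
position: [0.5303, 0.1698, 0.0228]
ee_rot: [-0.063, 0.998, -0.0, -0.001]
ft_force: [0.2, -0.3, -0.3]
grip_width: 0.528
```

Run:
```python
from h import *
p,r,o=cur(); print(o['clock'],p,o['ft_force'],o['torque'],o['grip_width']*85.4)
w=shot('wrist','w15.png');np.savez('w15.npz',**w)
```

```text
15.325 [0.53032144 0.16979214 0.02284537] [ 0.19066954 -0.31069621 -0.281279  ] [ 0.0080353  -0.02208232 -0.02549222] 45.10879642553621
```

View pics/w15.png

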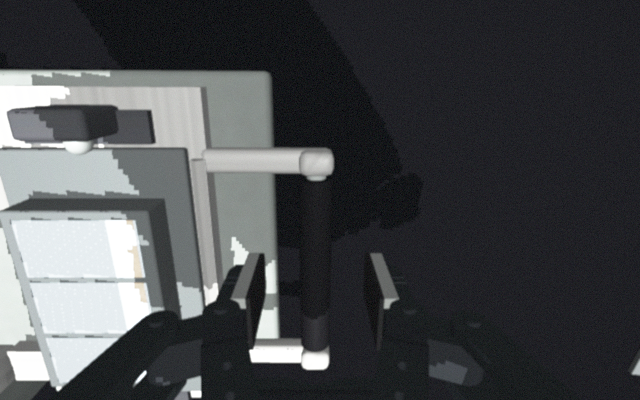

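Pads straddle the sleeve. Close.

>>> arm_command(targets="0 0 0 0 0 0; 0 0 0 0 0 0; 0 0 0 0 0 0; 0 0 0 0 0 0; 0 0 0 0 0 0", grip=5, squeeze=50)

```text
clock: 16.0
position: [0.5313, 0.1703, 0.0245]
ee_rot: [-0.063, 0.998, -0.0, 0.0]
ft_force: [-1.6, -0.4, 5.8]
grip_width: 0.128
```

Run:
```python
from h import *
p,r,o=cur(); print(o['clock'],p,o['ft_force'],o['torque'],o['grip_width']*85.4)
w=shot('wrist','w16.png');np.savez('w16.npz',**w)
# plan arc, 30 rows, tool coordinates: tool x=-fx, y=+fy, z=down ; yaw diff ~0
N=32
th=np.linspace(0,np.pi,N+1)
th=np.concatenate([[0,.04,.1,.18],np.linspace(.28,np.pi-.28,27),[np.pi-.18,np.pi-.1,np.pi-.04,np.pi]])
y=165*np.cos(th)+10*np.sin(th); z=165*np.sin(th)-10*np.cos(th)
rows=['0 %g %g 0 0 0'%(round(a,1),-round(b,1)) for a,b in zip(np.diff(y),np.diff(z))]
for i in range(0,len(rows),5): print('; '.join(rows[i:i+5]), '  # end th',th[min(i+5,len(th)-1)].round(2),y[min(i+5,len(y)-1)].round(1),z[min(i+5,len(y)-1)].round(1))
```

```text
16.0 [0.53133557 0.17033543 0.0245089 ] [-1.56316338 -0.41366366  5.7626877 ] [-0.13485582  0.3484934  -0.10025831] 10.969054174408582
0 0.3 -6.6 0 0 0; 0 -0.1 -9.9 0 0 0; 0 -1 -13.2 0 0 0; 0 -2.8 -16.3 0 0 0; 0 -4.4 -15.8 0 0 0   # end th 0.38 157.0 51.8
0 -5.9 -15.3 0 0 0; 0 -7.4 -14.6 0 0 0; 0 -8.8 -13.8 0 0 0; 0 -10.1 -12.9 0 0 0; 0 -11.4 -11.8 0 0 0   # end th 0.88 113.3 120.3
0 -12.5 -10.6 0 0 0; 0 -13.5 -9.4 0 0 0; 0 -14.3 -8 0 0 0; 0 -15.1 -6.5 0 0 0; 0 -15.6 -5 0 0 0   # end th 1.37 42.4 159.8
0 -16 -3.4 0 0 0; 0 -16.3 -1.8 0 0 0; 0 -16.4 -0.2 0 0 0; 0 -16.3 1.4 0 0 0; 0 -16.1 3.1 0 0 0   # end th 1.87 -38.9 160.7
0 -15.7 4.6 0 0 0; 0 -15.2 6.2 0 0 0; 0 -14.5 7.7 0 0 0; 0 -13.7 9.1 0 0 0; 0 -12.7 10.4 0 0 0   # end th 2.37 -110.7 122.8
0 -11.6 11.6 0 0 0; 0 -10.4 12.7 0 0 0; 0 -9.1 13.6 0 0 0; 0 -7.7 14.5 0 0 0; 0 -6.2 15.2 0 0 0   # end th 2.86 -155.8 55.2
0 -4.7 15.8 0 0 0; 0 -2.6 13 0 0 0; 0 -1.3 9.8 0 0 0; 0 -0.5 6.6 0 0 0   # end th 3.14 -165.0 10.0
```

View pics/w16.png

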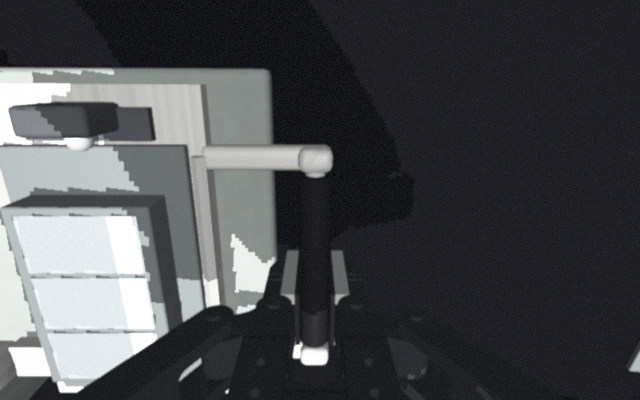

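>>> arm_command(targets="0 0.3 -6.6 0 0 0; 0 -0.1 -9.9 0 0 0; 0 -1 -13.2 0 0 0; 0 -2.8 -16.3 0 0 0; 0 -4.4 -15.8 0 0 0")

```text
clock: 16.68
position: [0.5321, 0.1622, 0.0869]
ee_rot: [-0.063, 0.998, 0.0, 0.0]
ft_force: [4.0, 1.2, -5.3]
grip_width: 0.135
```

Run:
```python
from h import *
p,r,o=cur(); print(o['clock'],p,o['ft_force'],o['torque'],o['grip_width']*85.4)
w=shot('wrist','w17.png')
```

```text
16.675 [0.53214267 0.16219442 0.08690268] [ 3.98765011  1.22480109 -5.29000691] [ 0.17990485 -1.11042922 -0.04510459] 11.552475626362687
```

View pics/w17.png

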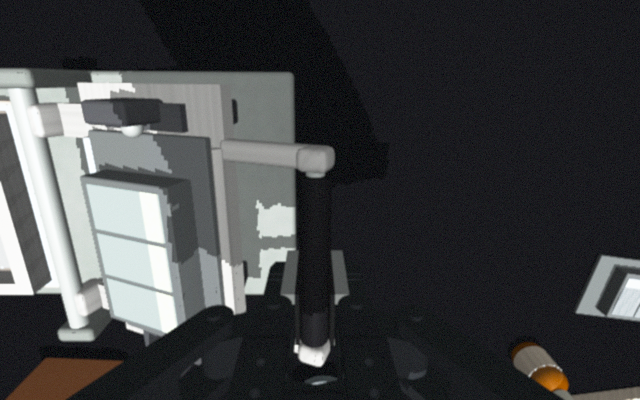

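Plate lifts with the handle. Continue.

>>> arm_command(targets="0 -5.9 -15.3 0 0 0; 0 -7.4 -14.6 0 0 0; 0 -8.8 -13.8 0 0 0; 0 -10.1 -12.9 0 0 0; 0 -11.4 -11.8 0 0 0")

```text
clock: 17.35
position: [0.5374, 0.119, 0.155]
ee_rot: [-0.063, 0.998, 0.0, 0.0]
ft_force: [2.6, 2.1, -3.8]
grip_width: 0.131
```

>>> arm_command(targets="0 -12.5 -10.6 0 0 0; 0 -13.5 -9.4 0 0 0; 0 -14.3 -8 0 0 0; 0 -15.1 -6.5 0 0 0; 0 -15.6 -5 0 0 0")

```text
clock: 17.98
position: [0.546, 0.0481, 0.1944]
ee_rot: [-0.063, 0.998, 0.0, -0.0]
ft_force: [-1.2, 4.1, 1.4]
grip_width: 0.128
```

Run:
```python
from h import *
p,r,o=cur(); print(o['clock'],p,o['ft_force'],o['torque'],o['grip_width']*85.4,o['joint_pos'])
w=shot('wrist','w18.png');s=shot('scene','s18.png')
```

```text
17.975 [0.54604225 0.04814078 0.19444309] [-1.19544466  4.06775024  1.38275588] [ 0.78853235  0.15701629 -0.08187418] 10.964890262548034 [ 0.59092173  0.2854471  -0.8945202   1.64855481  0.22847282  1.31846911
  1.35609381]
```

View pics/s18.png

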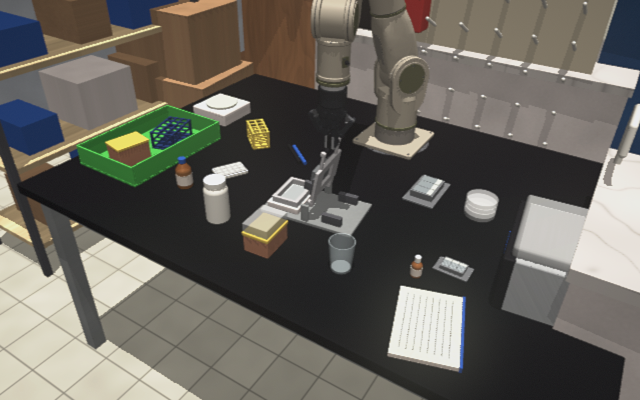

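>>> arm_command(targets="0 -16 -3.4 0 0 0; 0 -16.3 -1.8 0 0 0; 0 -16.4 -0.2 0 0 0; 0 -16.3 1.4 0 0 0; 0 -16.1 3.1 0 0 0")

```text
clock: 18.7
position: [0.5561, -0.034, 0.1948]
ee_rot: [-0.063, 0.998, -0.001, -0.001]
ft_force: [-2.7, 0.1, 2.1]
grip_width: 0.133
```

>>> arm_command(targets="0 -15.7 4.6 0 0 0; 0 -15.2 6.2 0 0 0; 0 -14.5 7.7 0 0 0; 0 -13.7 9.1 0 0 0; 0 -12.7 10.4 0 0 0")

```text
clock: 19.32
position: [0.5647, -0.1055, 0.1555]
ee_rot: [-0.062, 0.998, -0.001, -0.001]
ft_force: [-3.6, -0.7, 0.2]
grip_width: 0.133
```

Run:
```python
from h import *
p,r,o=cur(); print(o['clock'],p,o['ft_force'],o['torque'],o['grip_width']*85.4)
s=shot('side','s19.png')
```

```text
19.325 [ 0.5647386  -0.10546706  0.15551597] [-3.59986802 -0.71919164  0.1741145 ] [-0.17462402  0.87560387  0.02876942] 11.354151484804177
```

View pics/s19.png

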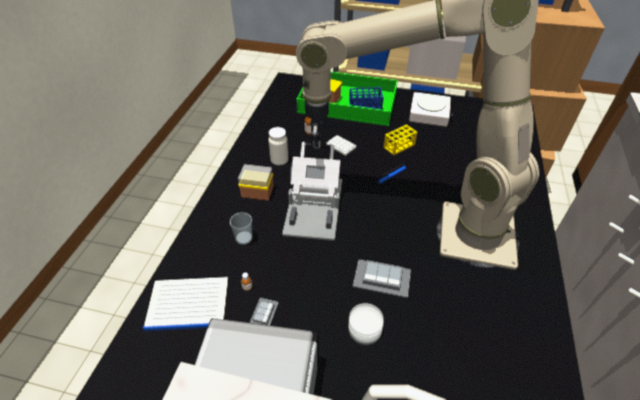

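>>> arm_command(targets="0 -11.6 11.6 0 0 0; 0 -10.4 12.7 0 0 0; 0 -9.1 13.6 0 0 0; 0 -7.7 14.5 0 0 0; 0 -6.2 15.2 0 0 0")

```text
clock: 20.0
position: [0.5701, -0.149, 0.0877]
ee_rot: [-0.063, 0.998, -0.0, -0.001]
ft_force: [-4.1, -1.9, -0.5]
grip_width: 0.128
```

>>> arm_command(targets="0 -4.7 15.8 0 0 0; 0 -2.6 13 0 0 0; 0 -1.3 9.8 0 0 0; 0 -0.5 6.6 0 0 0; 0 0 0 0 0 0")

```text
clock: 20.62
position: [0.5713, -0.1573, 0.0443]
ee_rot: [-0.063, 0.998, -0.001, -0.001]
ft_force: [-13.8, -0.5, 14.6]
grip_width: 0.128
```

Run:
```python
from h import *
p,r,o=cur(); print(o['clock'],p,o['ft_force'],o['torque'],o['grip_width']*85.4)
s=shot('wrist','w20.png')
```

```text
20.625 [ 0.57128196 -0.15729893  0.04434587] [-13.82745493  -0.5093303   14.64761671] [-0.3143871   2.98105671 -0.08382842] 10.895640202910677
```

View pics/w20.png

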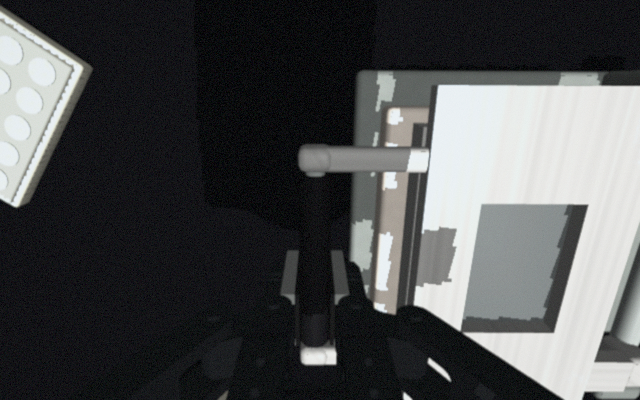

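>>> arm_command(targets="0 0 -1 0 0 0; 0 0 0 0 0 0; 0 0 0 0 0 0", grip=42)

```text
clock: 21.05
position: [0.5729, -0.1565, 0.0447]
ee_rot: [-0.063, 0.998, 0.0, 0.0]
ft_force: [0.9, -0.3, -1.0]
grip_width: 0.492
```

>>> arm_command(targets="0 0 -15 0 0 0; 0 0 -30 0 0 0; 0 0 -35 0 0 0; 0 20 -10 0 0 0; 0 40 0 0 0 0")

```text
clock: 21.68
position: [0.5654, -0.0973, 0.136]
ee_rot: [-0.062, 0.998, -0.0, 0.001]
ft_force: [0.5, 0.8, -0.1]
grip_width: 0.491
```

>>> arm_command(targets="0 20 0 0 0 0; 0 0 0 0 0 0; 0 0 0 0 0 0", grip=0)

```text
clock: 22.05
position: [0.5624, -0.0789, 0.1344]
ee_rot: [-0.062, 0.998, -0.0, -0.0]
ft_force: [-0.5, -0.2, 1.4]
grip_width: 0.002
```

Run:
```python
from h import *
p,r,o=cur(); print(o['clock'],p,o['ft_force'],o['torque'],o['grip_width']*85.4)
s=shot('wrist','w21.png'); np.savez('w21.npz',**s)
```

```text
22.05 [ 0.56240099 -0.07887134  0.13442825] [-0.54326581 -0.17066541  1.37861159] [-0.0124878  -0.05250197 -0.03159395] 0.1493862365996522
```

View pics/w21.png

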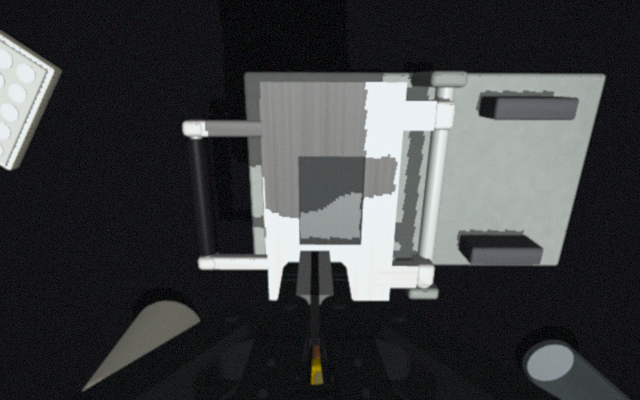

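Run:
```python
from h import *
s=dict(np.load('w21.npz')); P=[pix(s,u,v,.076) for u,v in [(299,157),(365,157),(361,244),(299,244)]]; print(np.round(P,4),np.mean(P,0))
plan([((.5652,-.0672,.08),down(187.2),3)])
```

```text
[[ 0.5304 -0.0929  0.076 ]
 [ 0.5251 -0.0503  0.076 ]
 [ 0.587  -0.0425  0.076 ]
 [ 0.5925 -0.086   0.076 ]] [ 0.5587415  -0.06790361  0.076     ]
-1.4 3.8 18.1 0 0 0; -1.4 3.8 18.1 0 0 -0.001; -1.5 3.8 18.2 0 -0.001 0
```

>>> arm_command(targets="-1.4 3.8 18 0 0 0; -1.4 3.8 18 0 0 0; -1.5 3.8 18 0 0 0; 0 0 0 0 0 0", squeeze=60)

```text
clock: 22.6
position: [0.5641, -0.0649, 0.0786]
ee_rot: [-0.064, 0.998, 0.001, -0.002]
ft_force: [-0.2, 0.8, 0.2]
grip_width: -0.001
```

Run:
```python
from h import *
p,r,o=cur(); print(o['clock'],p,o['ft_force'],o['torque'],o['grip_width']*85.4)
s=shot('wrist','w22.png'); np.savez('w22.npz',**s)
s=shot('scene','s22.png');cv2.imwrite('pics/s22e.png',cv2.resize(cv2.imread('pics/s22.png')[140:260,240:400],None,fx=4,fy=4,interpolation=cv2.INTER_CUBIC))
```

```text
22.6 [ 0.56409924 -0.06489511  0.07863261] [-0.20996947  0.79950556  0.23466712] [ 3.85474846e-02 -1.08702852e-02 -7.87464367e-05] -0.04606738952642856
```

View pics/w22.png

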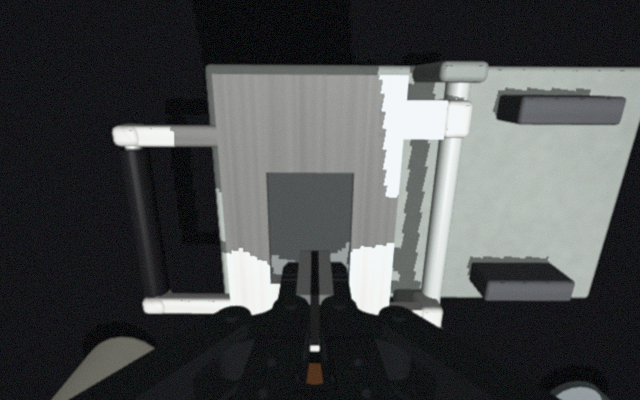

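View pics/s22e.png

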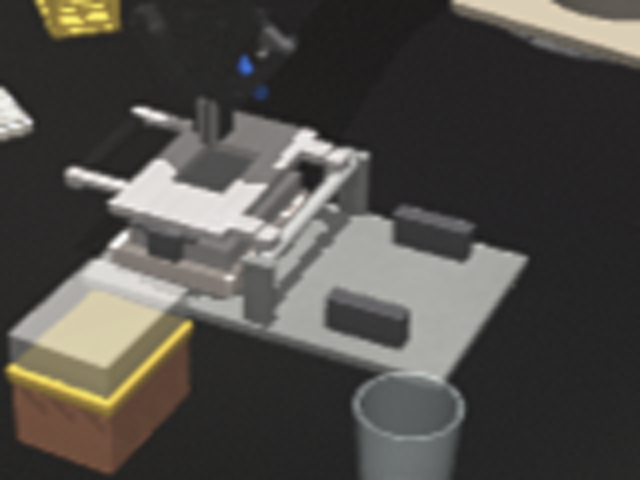

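>>> arm_command(targets="-1 -2 6 0 0 0; 0 0 6 0 0 0; 0 0 3 0 0 0; 0 0 3 0 0 0; 0 0 0 0 0 0")

```text
clock: 23.32
position: [0.5664, -0.0674, 0.0625]
ee_rot: [-0.063, 0.998, 0.0, -0.0]
ft_force: [0.3, 0.2, -0.0]
grip_width: -0.004
```

Run:
```python
from h import *
p,r,o=cur(); print(o['clock'],p,o['ft_force'],o['torque'],o['grip_width']*85.4)
s=shot('wrist','w23.png'); np.savez('w23.npz',**s)
```

```text
23.325 [ 0.56636948 -0.06742801  0.06252005] [ 0.3483832   0.24378145 -0.01325885] [-4.63553258e-02 -2.07526120e-05 -2.53900051e-02] -0.3089451202853561
```

View pics/w23.png

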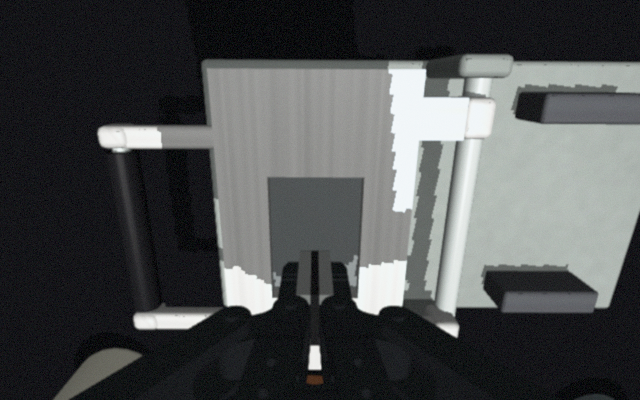

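>>> arm_command(targets="0 0 3 0 0 0; 0 0 3 0 0 0; 0 0 0 0 0 0")

```text
clock: 23.75
position: [0.5663, -0.0675, 0.0564]
ee_rot: [-0.063, 0.998, 0.0, -0.0]
ft_force: [0.7, -1.2, 0.1]
grip_width: 0.0
```

>>> arm_command(targets="0 0 2 0 0 0; 0 0 2 0 0 0; 0 0 0 0 0 0")

```text
clock: 24.12
position: [0.5664, -0.0675, 0.0525]
ee_rot: [-0.063, 0.998, -0.0, -0.0]
ft_force: [-0.4, 1.0, -0.2]
grip_width: -0.001
```

>>> arm_command(targets="0 0 2 0 0 0; 0 0 0 0 0 0")

```text
clock: 24.38
position: [0.5664, -0.0675, 0.0506]
ee_rot: [-0.063, 0.998, -0.0, -0.0]
ft_force: [-0.0, -0.9, 0.6]
grip_width: 0.004
```

>>> arm_command(targets="0 0 2 0 0 0; 0 0 0 0 0 0")

```text
clock: 24.62
position: [0.5664, -0.0675, 0.0485]
ee_rot: [-0.063, 0.998, -0.0, -0.0]
ft_force: [-0.5, 0.7, -0.1]
grip_width: -0.002
```

>>> arm_command(targets="0 0 2 0 0 0; 0 0 0 0 0 0")

```text
clock: 24.88
position: [0.5664, -0.0675, 0.0465]
ee_rot: [-0.063, 0.998, -0.0, -0.0]
ft_force: [0.2, -0.5, -0.4]
grip_width: 0.002
```

Run:
```python
from h import *
s=shot('wrist','w24.png')
s=shot('scene','s24.png');cv2.imwrite('pics/s24e.png',cv2.resize(cv2.imread('pics/s24.png')[150:230,250:350],None,fx=7,fy=7,interpolation=cv2.INTER_CUBIC))
```

```text
(no output)
```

View pics/w24.png

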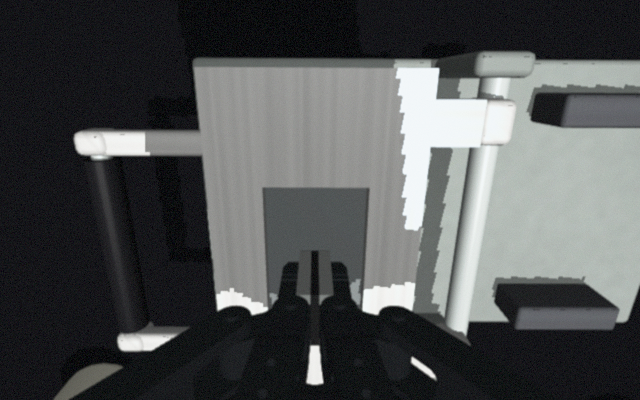

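View pics/s24e.png

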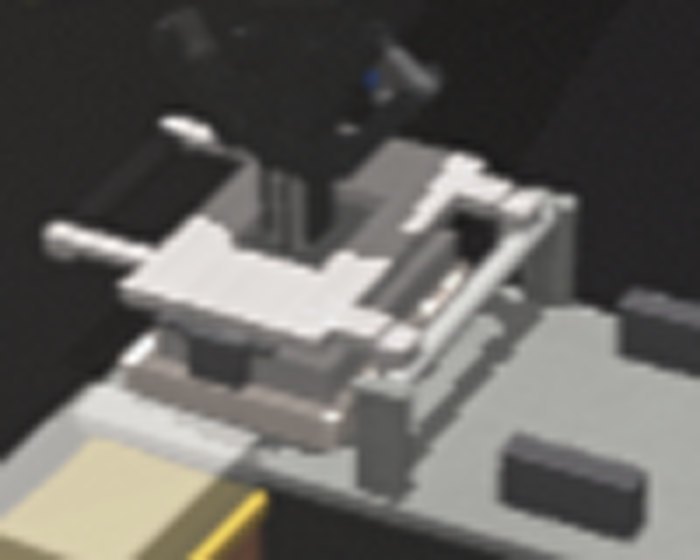

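>>> arm_command(targets="0 0 2 0 0 0; 0 0 2 0 0 0; 0 0 0 0 0 0")

```text
clock: 25.35
position: [0.5664, -0.0675, 0.0425]
ee_rot: [-0.063, 0.998, 0.0, -0.0]
ft_force: [-0.6, 0.6, 0.4]
grip_width: 0.001
```

>>> arm_command(targets="0 0 2 0 0 0; 0 0 0 0 0 0")

```text
clock: 25.6
position: [0.5664, -0.0675, 0.0405]
ee_rot: [-0.063, 0.998, 0.0, -0.0]
ft_force: [0.2, 1.1, -0.7]
grip_width: 0.002
```

>>> arm_command(targets="0 0 2 0 0 0; 0 0 0 0 0 0")

```text
clock: 25.85
position: [0.5664, -0.0675, 0.0385]
ee_rot: [-0.063, 0.998, -0.0, -0.0]
ft_force: [0.0, -0.3, -0.5]
grip_width: -0.001
```

>>> arm_command(targets="0 0 2 0 0 0; 0 0 0 0 0 0")

```text
clock: 26.1
position: [0.5664, -0.0675, 0.0365]
ee_rot: [-0.063, 0.998, -0.0, -0.0]
ft_force: [0.1, 0.6, -0.5]
grip_width: 0.001
```

>>> arm_command(targets="0 0 2 0 0 0; 0 0 0 0 0 0")

```text
clock: 26.35
position: [0.5664, -0.0675, 0.0345]
ee_rot: [-0.063, 0.998, 0.0, -0.0]
ft_force: [-0.3, 0.5, -0.4]
grip_width: 0.001
```

Run:
```python
from h import *
s=shot('wrist','w25.png')
s=shot('scene','s25.png');cv2.imwrite('pics/s25e.png',cv2.resize(cv2.imread('pics/s25.png')[150:230,250:350],None,fx=7,fy=7,interpolation=cv2.INTER_CUBIC))
```

```text
(no output)
```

View pics/w25.png

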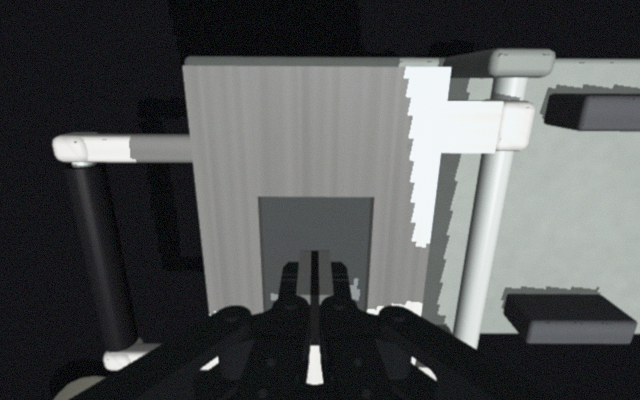

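View pics/s25e.png

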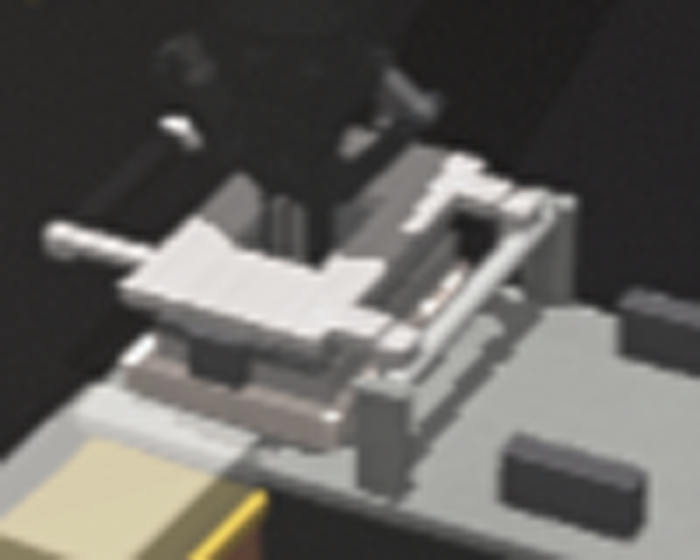

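>>> arm_command(targets="0 0 2 0 0 0; 0 0 0 0 0 0")

```text
clock: 26.7
position: [0.5664, -0.0675, 0.0325]
ee_rot: [-0.063, 0.998, -0.0, -0.0]
ft_force: [0.1, -0.4, -0.2]
grip_width: 0.001
```

>>> arm_command(targets="0 0 2 0 0 0; 0 0 0 0 0 0")

```text
clock: 26.95
position: [0.5666, -0.0675, 0.0309]
ee_rot: [-0.063, 0.998, -0.0, 0.0]
ft_force: [-1.8, 0.3, 3.6]
grip_width: 0.001
```

>>> arm_command(targets="0 0 2 0 0 0; 0 0 0 0 0 0")

```text
clock: 27.2
position: [0.5667, -0.0675, 0.0308]
ee_rot: [-0.063, 0.998, -0.001, -0.0]
ft_force: [-10.6, -0.0, 26.1]
grip_width: 0.001
```

>>> arm_command(targets="0 0 -10 0 0 0; 0 0 -35 0 0 0; 0 -40 -35 0 0 0; 0 0 0 0 0 0")

```text
clock: 27.7
position: [0.5732, -0.111, 0.1112]
ee_rot: [-0.061, 0.998, -0.001, 0.002]
ft_force: [-1.1, 0.3, -0.7]
grip_width: 0.003
```

Run:
```python
from h import *
p,r,o=cur(); print(o['clock'],p,o['ft_force'])
s=shot('wrist','w26.png'); np.savez('w26.npz',**s)
cv2.imwrite('pics/w26e.png',cv2.resize(cv2.imread('pics/w26.png')[40:290,180:480],None,fx=2.5,fy=2.5,interpolation=cv2.INTER_CUBIC))
s=shot('scene','s26.png');cv2.imwrite('pics/s26e.png',cv2.resize(cv2.imread('pics/s26.png')[150:230,250:350],None,fx=7,fy=7,interpolation=cv2.INTER_CUBIC))
```

```text
27.7 [ 0.57322705 -0.11098385  0.11117495] [-1.11101355  0.31521337 -0.70762949]
```

View pics/w26e.png

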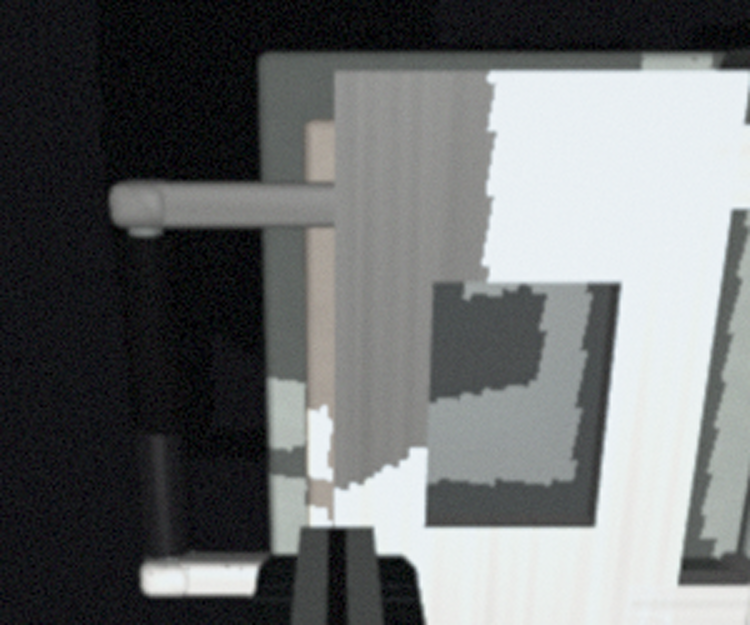

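View pics/s26e.png

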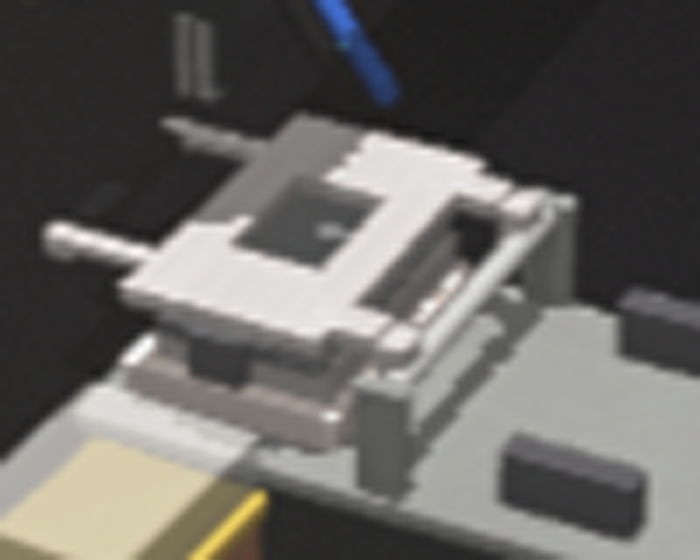

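Run:
```python
from h import *
a=cv2.imread('pics/w21.png')[145:255,285:380]; b=cv2.imread('pics/w20.png')[190:345,455:600]
cv2.imwrite('pics/cmp.png',np.hstack([cv2.resize(a,(400,463)),cv2.resize(b,(400,463))]))
s=cv2.imread('pics/s22.png')[170:220,260:320]; t=cv2.imread('pics/s26.png')[170:220,260:320]
cv2.imwrite('pics/cmp2.png',np.hstack([cv2.resize(x,None,fx=6.5,fy=6.5,interpolation=cv2.INTER_CUBIC) for x in (s,t)]))
```

```text
(no output)
```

View pics/cmp.png

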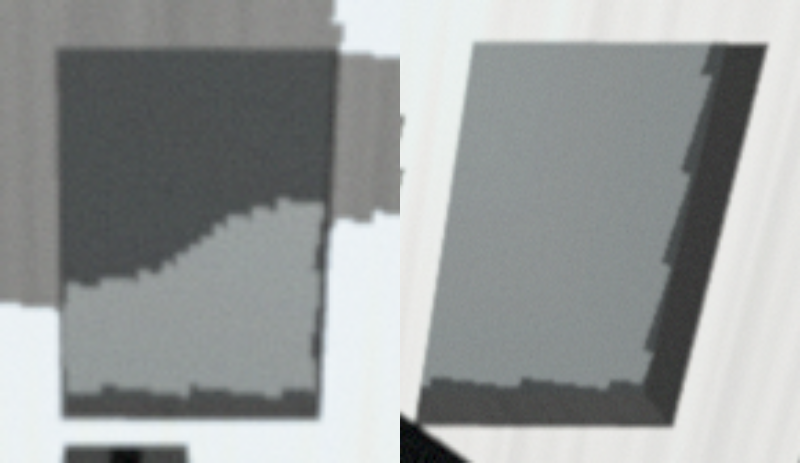

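View pics/cmp2.png

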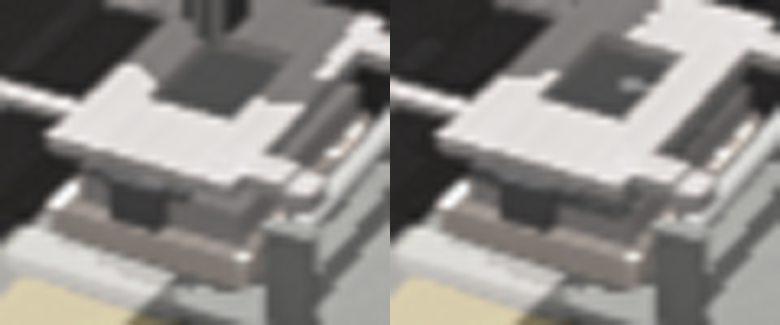

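Run:
```python
from h import *
plan([((.5472,-.0700,.09),down(187.2),2),((.5472,-.0700,.035),down(187.2),3)])
```

```text
9.7 20 9.3 0 0 0; 9.7 20.1 9.3 0 0 0; 0 0 18.3 0 0 0; 0 0 18.3 0 0 0; 0 0 18.4 0 0 0
```

>>> arm_command(targets="9.7 20 9 0 0 0; 9.7 20 9 0 0 0; 0 0 0 0 0 0")

```text
clock: 28.18
position: [0.5456, -0.0672, 0.0893]
ee_rot: [-0.065, 0.998, 0.001, -0.001]
ft_force: [0.2, 0.4, 0.1]
grip_width: 0.001
```

Run:
```python
from h import *
print(cur()[0])
plan([((.5472,-.0700,.036),down(187.2),4)])
```

```text
[ 0.54557028 -0.06717733  0.08929407]
-0.3 -0.8 13.3 0 -0.001 0.001; -0.3 -0.8 13.3 0 -0.001 0.001; -0.4 -0.7 13.3 0.001 0 0.001; -0.3 -0.8 13.4 0 -0.001 0.002
```

>>> arm_command(targets="-1 -2.8 6 0 0 0; 0 0 12 0 0 0; 0 0 12 0 0 0; 0 0 12 0 0 0; 0 0 8 0 0 0")

```text
clock: 28.8
position: [0.5483, -0.0725, 0.0396]
ee_rot: [-0.063, 0.998, 0.0, -0.0]
ft_force: [-0.3, -0.4, 0.1]
grip_width: 0.0
```

>>> arm_command(targets="0 0 0 0 0 0")

```text
clock: 28.92
position: [0.5482, -0.0724, 0.04]
ee_rot: [-0.063, 0.998, 0.0, -0.001]
ft_force: [-0.6, 0.1, -0.5]
grip_width: -0.002
```

>>> arm_command(targets="0 0 2 0 0 0; 0 0 0 0 0 0")

```text
clock: 29.18
position: [0.5488, -0.0726, 0.0389]
ee_rot: [-0.063, 0.998, -0.0, 0.0]
ft_force: [0.4, 0.4, -0.8]
grip_width: 0.003
```

>>> arm_command(targets="0 0 2 0 0 0; 0 0 0 0 0 0")

```text
clock: 29.42
position: [0.5486, -0.0726, 0.0367]
ee_rot: [-0.063, 0.998, -0.0, -0.0]
ft_force: [-0.5, -0.2, 0.4]
grip_width: -0.0
```

>>> arm_command(targets="0 0 2 0 0 0; 0 0 2 0 0 0; 0 0 0 0 0 0")

```text
clock: 29.8
position: [0.5485, -0.0726, 0.0325]
ee_rot: [-0.063, 0.998, 0.0, -0.0]
ft_force: [-0.5, 0.4, -0.7]
grip_width: 0.001
```

>>> arm_command(targets="0 0 1 0 0 0; 0 0 0 0 0 0")

```text
clock: 30.05
position: [0.5486, -0.0726, 0.0317]
ee_rot: [-0.063, 0.998, -0.0, 0.0]
ft_force: [-0.2, -0.1, -0.2]
grip_width: -0.001
```

>>> arm_command(targets="0 0 1 0 0 0; 0 0 0 0 0 0")

```text
clock: 30.3
position: [0.5487, -0.0726, 0.0309]
ee_rot: [-0.063, 0.998, -0.0, 0.0]
ft_force: [-0.9, -0.3, 3.6]
grip_width: -0.004
```

>>> arm_command(targets="0 0 -20 0 0 0; 0 0 -40 0 0 0; 0 0 -50 0 0 0; 0 0 -40 0 0 0; 0 0 0 0 0 0")

```text
clock: 30.92
position: [0.5505, -0.0723, 0.1852]
ee_rot: [-0.063, 0.998, -0.001, 0.003]
ft_force: [-0.5, 1.1, -0.3]
grip_width: -0.003
```

Run:
```python
from h import *
p,r,o=cur(); print(o['clock'],p,o['ft_force'])
s=shot('wrist','w27.png'); np.savez('w27.npz',**s)
P=shot('scene','s27.png');P=shot('side','s28.png')
a=cv2.imread('pics/s27.png')[150:230,250:350];b=cv2.imread('pics/s28.png')[160:240,270:370]
cv2.imwrite('pics/fin.png',np.hstack([cv2.resize(x,(390,312),interpolation=cv2.INTER_CUBIC) for x in (a,b)]))
```

```text
30.925 [ 0.55054743 -0.07228105  0.18516435] [-0.51802692  1.14043815 -0.32578076]
```

View pics/w27.png

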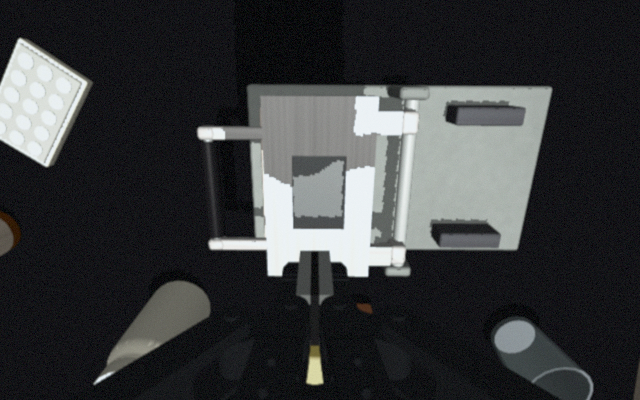

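View pics/fin.png

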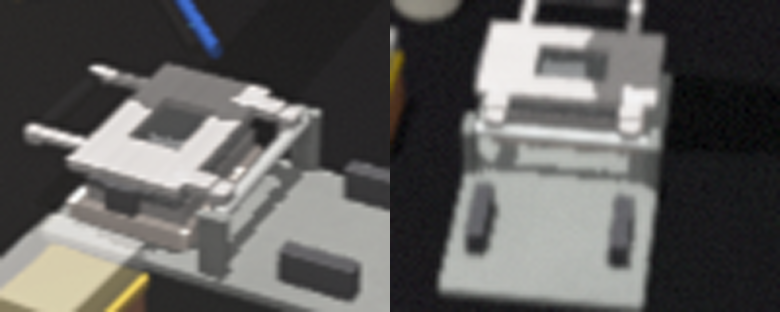

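```bash
python3 -c "
from workcell import manip
print(manip.hand_in())"
```

```text
the job is handed in; nothing more can be done
None
```

I clicked the middle-sized carrier (flange measured at about 124 x 76 mm) face up into the pocket. I then swung the plate over by its handle, pressed the carrier out through the window, and handed the job in at about 31 s. My last checks suggest it lies flat on the nest rim under the closed plate.

**Seating:** I found the insert about 6 mm off centre toward +x and lined the carrier up to it. It pulled itself in past the balls and then stood firm on the floor at 33 N.

**Swing:** The plate reached its stop, with the handle 20 mm higher than at the start, as expected. Through the window the carrier's underside still showed close to the plate at that point.

**On the rim:** The fingertips met firm resistance at the same height at two spots about 18 mm apart along the hinge line, once at 26 N. The shadow in the window moved from shallow to about 20 mm deep, where 22 mm is expected. The last pictures show the plate down flat and the well plate, beaker, jar and tip box where they were; I did not recheck the other items one by one.

**What disagreed or was not checked:**
- **Click-out:** I saw no 6 to 15 N click-out in the force readings, only a free push and then the firm stop, so the release rests on the depth and contact checks.
- **Fingertips:** They sat about 20 to 25 mm farther back than the tool description says. The first grasp closed in the air above the carrier, and I redid it lower.
- **Cameras:** The wrist camera differed from the other two by up to 9 mm, and I relied on the wrist view.
- **Tilt:** I did not probe for tilt across the hinge direction.

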